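# Sieve the counters from the toy bricks and shut the toy box

### The arm

A 6-joint arm with a two-finger parallel gripper is mounted at the origin on the work surface. World frame = base frame: x ahead of the robot, y to its left, z up, the work surface at z = 0. Lengths are in m, angles in rad, forces in N, time in s.
With the tool pointing down it reaches from about 0.3 to 0.875 m from the base axis. Payload 6.4 kg.
Tool frame: the origin (TCP) lies at the very end of the fingers, on their centre line; the grasp point (between the pads) lies 19 mm behind it; z points along the fingers, y is the line along which they close (so a half turn about z gives the same grasp; the last joint's range is limited). The gripper opens to 85 mm and grips with 20 to 120 N. Pads are 22 mm wide; open, the fingers measure 114 mm over their backs; the gripper's body (76 mm by 85 mm) begins 54 mm behind the grasp point. The pads swing forward as they close: fully open they stand 13 mm farther back than shut.
Start: joints at [0.985, 0.181, 1.607, -0, 1.354, -0.206], TCP at [0.213, 0.534, 0.231] pointing down, gripper open.
Joint ranges: [-2.99, 2.99], [-0.89, 2.07], [0.3, 2.58], [-1.14, 4.28], [0, 2.63], [-3.12, 3.12]. Speed limits (rad/s): [2.57, 2.57, 3.01, 3.14, 3.14, 3.14].

### API

Orientations are given as a unit quaternion [w, x, y, z].
In Python, from bench import ctrl, camera, calibration, order, outline_of gives the robot as it stands.
- The arm moves only by the tool move_arm, never from a script. Its argument "series" is a list that holds one entry, the list of rows, each a list of 5 numbers: the opening, from 0 (shut) to 1 (fully open), then the shift along the tool's x, y, z in mm, then the turn about the tool's z in rad. A call has exactly 10 rows; each row is the pose to reach, as a shift and turn from the pose commanded when the call began, along the tool's axes at that moment; what a row does not reach only later rows make up. A row lasts 1/12 s, in which the tool goes at most 41.7 mm and 7.16 degrees, less where a joint would pass 70% of its speed; a pose out of reach is approached as far as the arm can. A call with a gripper value outside its range is refused whole. The fingers move at their own pace and stop on an object; the grip force is fixed at half the most. Time passes only in rows, so rows that repeat a pose let the fingers close, or fill a call up. It gives the time, the measured TCP pose, the force, the opening and the grip force at its end, in the units of the state.
- ctrl.get_obs(): the state, without advancing time (a new reading comes with each control period).
- camera(name): name is "scene" or "top"; returns (picture, depth): 420x560x3 uint8, blue, green, red; 420x560 float32, m along the optical axis (not along the pixel's ray), 0 where there is no reading.
- calibration(name): a dict with "intrinsics" (3x3 intrinsics, pixels), "rvec" (rotation vector, rad) and "tvec" (3), from world to camera coordinates, as OpenCV has them. Camera axes: x right, y down, z forward; pixel columns grow to the right and rows downward; lengths in m; the calibration is good to about 2 mm. A picture is of the moment at which its call begins. calibration takes no time and is no camera call.
- order.hand_in(): hands the job in; it is judged then, once.
Trained networks look in the newest picture that a camera, given by its name, has taken for a name from the list of things; names that differ only in an ending like _2 or _b are one class to them, and where a whole thing is asked for, a point or a joint stands for the part that bears it (a point fixed in the world has none). Each returns a list of dicts, best first, with "conf" (0 to 1); they miss things now and then, are a little off and sometimes report something else, mostly with a low value. They report only what shows in the picture. A call takes as long as a camera call. They do not tell look-alikes from the thing itself.
- outline_of(target, camera): "region" (420x560 bool, what is visible of it) and "bbox" ([centre column, centre row, width, height] in pixels, round what is visible of it).
The state is a dict: "time_s": time; "q": joint angles; "dq": joint speeds; "joint_efforts": joint torques, N m; "eef_pos": TCP position; "eef_rot": TCP orientation; "wrist_force": force on the tool from outside, world axes, zero at the start; "torque": the same for the moment, N m; "opening": opening from 0.0 (shut) to 1.0 (fully open); "grasp_force": force on a finger pad.
Only numpy, scipy, OpenCV 4.12 (cv2) and the standard library are available. Lean on these libraries where they do the work, as an engineer would, in place of code of your own. Each camera call takes 0.05 s, during which the arm holds its last target. There are 200 camera calls.

### The job

Tidy up the toys: lift the wire sieve basket by its red grip, hold it over the low white tray and rock or shake it until every small orange counter has dropped through its floor into the tray, then tip the bricks that are left in it over its open nose into the blue toy box. Put the stray bricks from the shallow wooden rack into the toy box as well, and stand the empty basket upright back on the middle of its grey mat. Once all bricks are in the box, swing its yellow grille down until it rests fully in its catch; leave the yellow canister and the white carton where they are.

Things in the scene. Friction and masses are not known exactly. Their poses are not given: they have to be found in the camera images.
- basket_grip (a point): Centre of the red grip block, 18 (x) x 50 (y) x 28 (z) mm, of the loose wire sieve basket, 115 mm above its underside, in the middle of a fixed handle bar (8 mm thick, along y) that spans the basket between uprights at y = +-60 mm. z up, +x to the closed back wall, -x to the open nose. Take it from above across its 18 mm and grip firmly (40 N or more).
- basket: The steel sieve basket, 200 g, standing on the mat; origin at the centre of its underside, axes as for its grip. 124 mm wide outside, back wall's outer face at x = +74 mm, side and back walls 40 mm high, floor 5 mm thick: solid cross strips on which counters rest until rocked or shaken, between rows of openings 25 x 26 mm at x = -46 to -21, 3 to 28 and 45 to 70 mm.
- basket_nose (a point): Tip of the basket's nose, which slopes up at 20 degrees from x = -70 to -95 mm, to 14 mm above the underside, and has no end wall. In the slippery basket things start to slide at a tilt of about 15 to 21 degrees; at 24 degrees nose-down the nose still holds bricks back, beyond 35 degrees they slide out over it.
- mat: Grey mat, 200 (x) x 160 (y) x 4 mm, fixed; origin at its centre, underside at the table. The basket starts on it and ends on it.
- tray: Low white plastic tray, fixed, 220 (x) x 190 (y) mm, 30 mm high, walls and floor 4 mm; origin at the centre of its underside. The counters go in here.
- rack: Shallow wooden sorting rack, fixed, 240 (x) x 106 (y) mm, 15 mm high, walls and floor 4 mm, with two dividers making three compartments in a row along x (centres at x = -79, 0, +79 mm); origin at the centre of its underside. Holds the stray bricks, one to a compartment.
- chest: Blue open toy box, fixed, 200 (x) x 190 (y) mm, 85 mm high, walls and floor 6 mm; origin at the centre of its underside. The grille is hinged on its far (+x) wall.
- grille (a joint): Yellow grille (wire lid) of the toy box, in rad: 0 = closed, lying level in its catch on the near (-x) wall; it starts standing open at 1.62 to 1.88 (straight up is 1.57). Stiff hinge (0.22 N m), stays where it is left.
- grille_bar (a point): Middle of the grille's free cross bar: round, 12 mm thick, 170 mm long along y, 212 mm from the hinge. The four long bars of the grille meet it at y = +-40 and +-85 mm, so between them it can be taken from above. When closed it lies 112 mm on the -x side of the box's centre and 97 mm above the table, 12 mm over the rim.
- grille_hinge (a point): Middle of the grille's hinge line, along y of the box, on its far wall at 97 mm above the table.
- brick0_center (a point): 64 x 32 x 32 mm wooden toy brick, 45 g; point at its centre; x along its 64 mm length. It may lie on any face. Starts in the basket (2 or 3 of them there).
- brick1_center (a point): 64 x 32 x 32 mm wooden toy brick, 45 g; point at its centre; x along its 64 mm length. It may lie on any face. Starts in the basket (2 or 3 of them there).
- brick2_center (a point): 64 x 32 x 32 mm wooden toy brick, 45 g; point at its centre; x along its 64 mm length. It may lie on any face. Starts in the basket (2 or 3 of them there).
- stray0_center (a point): 64 x 32 x 32 mm wooden toy brick, 45 g; point at its centre; x along its 64 mm length. It may lie on any face. Starts in the rack (1 to 3 of them there).
- stray1_center (a point): 64 x 32 x 32 mm wooden toy brick, 45 g; point at its centre; x along its 64 mm length. It may lie on any face. Starts in the rack (1 to 3 of them there).
- stray2_center (a point): 64 x 32 x 32 mm wooden toy brick, 45 g; point at its centre; x along its 64 mm length. It may lie on any face. Starts in the rack (1 to 3 of them there).
- counter0_center (a point): Small orange plastic counter, a disc 18 mm across and 10 mm thick, 10 g; point at its centre, z along its axis. Starts in the basket (3 to 5 of them there); jerky carrying can drop it too early.
- counter1_center (a point): Small orange plastic counter, a disc 18 mm across and 10 mm thick, 10 g; point at its centre, z along its axis. Starts in the basket (3 to 5 of them there); jerky carrying can drop it too early.
- counter2_center (a point): Small orange plastic counter, a disc 18 mm across and 10 mm thick, 10 g; point at its centre, z along its axis. Starts in the basket (3 to 5 of them there); jerky carrying can drop it too early.
- counter3_center (a point): Small orange plastic counter, a disc 18 mm across and 10 mm thick, 10 g; point at its centre, z along its axis. Starts in the basket (3 to 5 of them there); jerky carrying can drop it too early.
- counter4_center (a point): Small orange plastic counter, a disc 18 mm across and 10 mm thick, 10 g; point at its centre, z along its axis. Starts in the basket (3 to 5 of them there); jerky carrying can drop it too early.
- canister: Yellow canister, 72 mm across and 120 mm high, upright, loose; origin at the centre of its underside. Leave it alone.
- carton: Small white carton, 60 x 100 x 28 mm, loose; origin at the centre of its underside. Leave it alone.
- power_block: White power block with a black charger, fixed, 130 x 120 x 45 mm (charger up to 95 mm high); origin at the centre of its underside.
Not all that is in view belongs to the job. What is shaped like the part that bears stray0_center but pink is not meant.

How it is judged:
On the way, in this order (a step that is already met when the one before it is completed fails the run):
1. the basket is lifted and held over the white tray (horizontal distance between basket_grip and tray below 0.12 m and height (world z) of basket_grip above 0.15 m), for 0.1 s.
2. every counter lies in the white tray (x of counter0_center in the frame of tray between -0.108 and 0.108 m and y of counter0_center in the frame of tray between -0.093 and 0.093 m and z of each of counter0_center, counter1_center, counter2_center, counter3_center, counter4_center in the frame of tray below 0.032 m and x of counter1_center in the frame of tray between -0.108 and 0.108 m and y of counter1_center in the frame of tray between -0.093 and 0.093 m and x of counter2_center in the frame of tray between -0.108 and 0.108 m and y of counter2_center in the frame of tray between -0.093 and 0.093 m and x of counter3_center in the frame of tray between -0.108 and 0.108 m and y of counter3_center in the frame of tray between -0.093 and 0.093 m and x of counter4_center in the frame of tray between -0.108 and 0.108 m and y of counter4_center in the frame of tray between -0.093 and 0.093 m), for 0.2 s.
3. the basket is tipped over the toy box (angle between basket_grip's own z axis and vertical above 0.45 rad and horizontal distance between basket_grip and chest below 0.2 m), for 0.05 s.
4. every brick, from basket and rack, lies in the toy box (x of brick0_center in the frame of chest between -0.094 and 0.094 m and y of brick0_center in the frame of chest between -0.089 and 0.089 m and z of each of brick0_center, brick1_center, brick2_center, stray0_center, stray1_center, stray2_center in the frame of chest below 0.085 m and x of brick1_center in the frame of chest between -0.094 and 0.094 m and y of brick1_center in the frame of chest between -0.089 and 0.089 m and x of brick2_center in the frame of chest between -0.094 and 0.094 m and y of brick2_center in the frame of chest between -0.089 and 0.089 m and x of stray0_center in the frame of chest between -0.094 and 0.094 m and y of stray0_center in the frame of chest between -0.089 and 0.089 m and x of stray1_center in the frame of chest between -0.094 and 0.094 m and y of stray1_center in the frame of chest between -0.089 and 0.089 m and x of stray2_center in the frame of chest between -0.094 and 0.094 m and y of stray2_center in the frame of chest between -0.089 and 0.089 m), for 0.2 s.
At the end, for the whole second after the job is handed in: All counters in the white tray, all bricks in the toy box below its rim, the basket standing upright on its mat (grip within 50 mm of the mat's centre, tilt under 0.1 rad) and at rest, the grille closed (under 0.06 rad) (all of step 2 and all of step 4 and horizontal distance between basket_grip and mat below 0.05 m and height (world z) of basket_grip below 0.13 m and angle between basket_grip's own z axis and vertical below 0.1 rad and linear speed of basket below 0.02 m/s and value of joint grille below 0.06 rad); the robot touches nothing.
It fails at once if the canister is moved more than 30 mm or tipped (distance of canister from where it was at the start of the episode above 0.03 m or angle between canister's own z axis and vertical above 0.3 rad).
It fails at once if the carton is moved more than 30 mm (distance of carton from where it was at the start of the episode above 0.03 m).
Of brick0, brick1, brick2 only 2 to 3 are there at a start; the rules pass over those that are not, and their reading is None.
Of counter0, counter1, counter2, counter3, counter4 only 3 to 5 are there at a start; the rules pass over those that are not, and their reading is None.
Of stray0, stray1, stray2 only 1 to 3 are there at a start; the rules pass over those that are not, and their reading is None.
At some moment in a run one of stray0, stray1, stray2 may be knocked a few centimetres aside while the robot is not near it.
It also fails if it takes over 210 s, if anything falls off the work surface, if the arm or the gripper's body presses on something with over 40 N, if the wrist force passes 120 N, or if a joint passes its speed limit or range.

## Working session

There is one attempt and no reset: what is moved stays moved. The work goes in short steps, Python scripts to look and compute and a tool call to move; the robot and the scene stay as the last step left them, time stands still between calls to the robot, and variables do not carry over. Pictures are saved under pics/ and viewed, at most 14 in all, crops included, and the job is handed in when it is done.

Besides the shell and the picture viewer there is one more tool, called as a command line: name --argument value ..., lists and objects as JSON in quotes. move_arm: Moves the arm, as the interface text tells. Its arguments: {"type":"object","properties":{"series":{"type":"array","items":{"type":"array","items":{"type":"array","items":{"type":"number"}}}}},"required":["series"]}

```bash
mkdir -p pics; ls; cat > h.py <<'E'
import numpy as np, cv2
from bench import ctrl,camera,calibration,order,outline_of
def cal(n):
    c=calibration(n); R,_=cv2.Rodrigues(np.array(c["rvec"],float)); return np.array(c["intrinsics"]),R,np.array(c["tvec"],float).reshape(3)
def cloud(n,d):
    K,R,t=cal(n); v,u=np.mgrid[:d.shape[0],:d.shape[1]]
    p=np.stack([(u-K[0,2])/K[0,0]*d,(v-K[1,2])/K[1,1]*d,d],-1)
    w=(p-t)@R; w[d==0]=np.nan; return w
def proj(n,P):
    K,R,t=cal(n); c=R@np.array(P)+t; q=K@c; return q[:2]/q[2]
E
python3 - <<'E'
from h import *
for n in ("scene","top"):
    im,d=camera(n); cv2.imwrite(f"pics/{n}0.png",im); np.save(f"{n}0.npy",d); w=cloud(n,d)
    K,R,t=cal(n); print(n,"campos",(-R.T@t).round(3))
    for k in ["basket_grip","basket","mat","tray","rack","chest","grille","stray0_center","brick0_center","counter0_center","canister","carton","power_block"]:
        for o in outline_of(k,n)[:7]:
            if o["conf"]<.25: continue
            p=w[o["region"]]; p=p[~np.isnan(p[:,0])]
            if len(p): print(k,round(o["conf"],2),np.round(o["bbox"]).astype(int),"med",np.median(p,0).round(3),"lo",np.percentile(p,3,0).round(3),"hi",np.percentile(p,97,0).round(3))
o=ctrl.get_obs(); print(o)
E
```

```text
pics
scene campos [1.004 0.831 0.801]
basket_grip 0.69 [412 313 100  84] med [0.449 0.377 0.017] lo [0.368 0.3   0.005] hi [0.541 0.439 0.133]
basket 0.67 [409 315  95  90] med [0.449 0.377 0.016] lo [0.368 0.292 0.004] hi [0.539 0.437 0.133]
mat 0.97 [416 338 122  82] med [0.473 0.413 0.005] lo [0.35  0.296 0.002] hi [0.543 0.449 0.017]
mat 0.47 [412 314 107  88] med [0.456 0.374 0.017] lo [0.367 0.287 0.005] hi [0.543 0.439 0.133]
tray 0.88 [264 211  98  63] med [ 0.538 -0.161  0.006] lo [ 0.412 -0.246  0.002] hi [ 0.631 -0.053  0.031]
tray 0.7 [384 309  32  14] med [0.485 0.313 0.041] lo [0.455 0.292 0.036] hi [0.513 0.332 0.044]
rack 0.85 [239 171  76  38] med [ 0.514 -0.356  0.006] lo [ 0.419 -0.426  0.001] hi [ 0.611 -0.318  0.018]
chest 0.95 [334 237 130 165] med [0.515 0.155 0.056] lo [0.402 0.057 0.005] hi [0.617 0.244 0.311]
grille 0.71 [293 221  52 134] med [0.609 0.164 0.219] lo [0.584 0.064 0.081] hi [0.62  0.24  0.315]
stray0_center 0.79 [180 175  25  19] med [ 0.682 -0.398  0.025] lo [ 0.655 -0.432  0.003] hi [ 0.704 -0.376  0.035]
stray0_center 0.64 [411 314 104  86] 
[... 2435 characters left out ...]
36  0.047]
{'time_s': 1.4, 'q': array([ 9.84723932e-01,  1.80791818e-01,  1.60698561e+00,  2.53856947e-05,
        1.35379937e+00, -2.06297130e-01]), 'dq': array([ 0.00112457,  0.0013892 , -0.00150187, -0.00074204, -0.0008113 ,
        0.00107035]), 'joint_efforts': array([ 1.46096988e-05, -4.44831133e+01, -3.51680267e+01, -2.63301145e-04,
        6.60321202e-04,  1.72747406e-05]), 'eef_pos': array([0.21314737, 0.53406037, 0.23130003]), 'eef_rot': array([-8.37497432e-06,  1.88751232e-01,  9.82024935e-01,  1.20988210e-05]), 'wrist_force': array([ 0.01716719,  0.46842117, -0.5946978 ]), 'torque': array([-0.027624  , -0.01727201,  0.01839742]), 'grasp_force': 0.0, 'opening': 1.0002158177819622}
```

View pics/scene0.png

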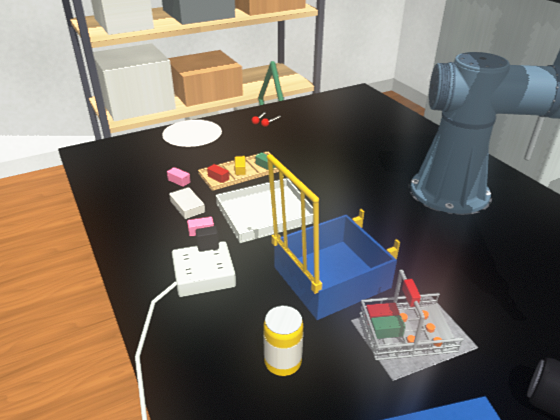

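View pics/top0.png

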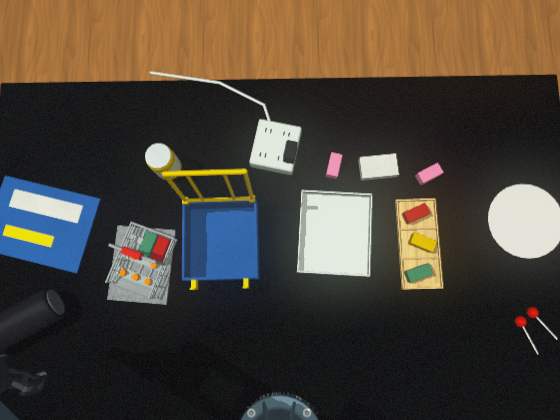

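```bash
python3 - <<'E'
from h import *
im=cv2.imread("pics/top0.png"); s=cv2.imread("pics/scene0.png")
a=cv2.resize(im[205:315,90:190],None,fx=4,fy=4,interpolation=cv2.INTER_CUBIC)
b=cv2.resize(s[260:370,345:455],None,fx=4,fy=4,interpolation=cv2.INTER_CUBIC)
h=max(a.shape[0],b.shape[0]); 
cv2.imwrite("pics/crop0.png",np.hstack([cv2.copyMakeBorder(x,0,h-x.shape[0],0,0,0) for x in(a,b)])[:600,:850][:, :800])
for n,i in(("top",im),("scene",s)):
    d=np.load(f"{n}0.npy"); w=cloud(n,d); hsv=cv2.cvtColor(i,cv2.COLOR_BGR2HSV)
    H,S=hsv[...,0],hsv[...,1]; red=((H<6)|(H>172))&(S>150)
    reg=(w[...,1]>.25)&(w[...,1]<.48)&(w[...,0]>.3)&(w[...,0]<.6)
    g=w[red&reg&(w[...,2]>.09)]; print(n,"grip",len(g),g.mean(0).round(4), g.min(0).round(3),g.max(0).round(3))
    r=cv2.minAreaRect((g[:,:2]*1000).astype(np.float32)); print(r)
    m=reg&(w[...,2]>.1); p=w[m]; c=p[:,:2]-p[:,:2].mean(0); print("bar",p.mean(0).round(4),"dir",np.degrees(np.arctan2(*np.linalg.svd(c)[2][0][::-1])), p.min(0).round(3),p.max(0).round(3))
    m=reg&(w[...,2]<.0055)&(w[...,2]>.0025)
    mt=reg&(w[...,2]>.003)&(w[...,2]<.03); print("mat/low rect",cv2.minAreaRect((w[mt][:,:2]*1000).astype(np.float32)))
    cr=(w[...,1]<-.3)&(w[...,1]>-.45)&(w[...,0]<.63)&(w[...,0]>.35)
    for nm,mk in(("red",red),("yel",(H>20)&(H<32)&(S>180)),("grn",(H>60)&(H<95)&(S>80))):
        p=w[mk&cr&(w[...,2]>.028)]
        if len(p)>10: print(nm,len(p),p.mean(0).round(4),cv2.minAreaRect((p[:,:2]*1000).astype(np.float32)))
    for nm,c0 in(("tray",(.523,-.153)),("chest",(.51,.15)),("rack",(.495,-.373))):
        zt={"tray":.03,"chest":.085,"rack":.015}[nm]
        mk=(abs(w[...,0]-c0[0])<.15)&(abs(w[...,1]-c0[1])<(.125 if nm!="rack" else .08))&(abs(w[...,2]-zt)<.005)
        print(nm,cv2.minAreaRect((w[mk][:,:2]*1000).astype(np.float32)))
E
```

```text
top grip 139 [0.4652 0.3544 0.1337] [0.452 0.329 0.118] [0.479 0.379 0.14 ]
((465.10394287109375, 355.3144836425781), (50.2393684387207, 16.091209411621094), 69.01066589355469)
bar [0.463  0.3521 0.1288] dir -110.90386847099357 [0.439 0.296 0.101] [0.488 0.415 0.14 ]
mat/low rect ((450.30828857421875, 365.21710205078125), (299.7506408691406, 229.61341857910156), 0.24485860764980316)
red 273 [ 0.5721 -0.3665  0.0364] ((572.115234375, -366.6959533691406), (29.90116310119629, 64.1374740600586), 23.11332893371582)
yel 302 [ 0.4944 -0.3795  0.036 ] ((494.67822265625, -380.1908874511719), (64.6019515991211, 32.6591796875), 65.7169418334961)
grn 277 [ 0.4156 -0.3641  0.0362] ((415.8060302734375, -364.5206604003906), (28.861812591552734, 62.48699188232422), 18.19350814819336)
tray ((546.4332885742188, -155.7969970703125), (197.22152709960938, 267.4020080566406), 85.92523193359375)
chest ((493.647705078125, 147.60000610351562), (232.0294952392578, 190.38966369628906), 1.0351721048355103)
rack ((494.281005859375, -387.1099548339844), (240.5457305908203, 134.92385864257812), 0.8026781678199768)
[... 409 characters left out ...]
035 ] ((571.1702270507812, -365.2488708496094), (35.46449279785156, 66.30000305175781), 24.791231155395508)
yel 123 [ 0.4956 -0.3751  0.0356] ((493.4619140625, -380.3736877441406), (72.85779571533203, 28.024356842041016), 65.97624206542969)
grn 56 [ 0.4212 -0.3731  0.0361] ((416.8774108886719, -371.59722900390625), (31.443225860595703, 47.40924835205078), 22.278642654418945)
tray ((544.2406616210938, -160.46731567382812), (214.757568359375, 269.9625244140625), 86.15269470214844)
chest ((491.25323486328125, 147.6206512451172), (233.69467163085938, 194.1724395751953), 0.925931990146637)
rack ((493.3765869140625, -372.2325134277344), (239.3219757080078, 116.19940948486328), 0.39793235063552856)
```

View pics/crop0.png

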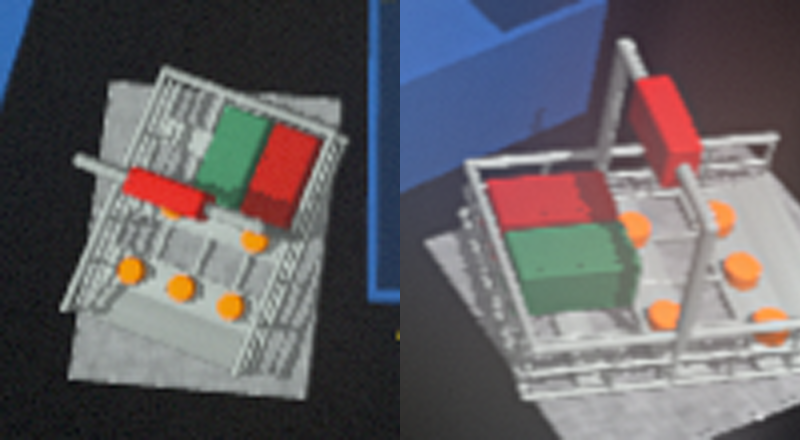

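move_arm --series '[[[1,0,0,-400,0],[1,0,0,-400,0],[1,0,0,-400,0],[1,0,0,-400,0],[1,0,0,-400,0],[1,0,0,-400,0],[1,0,0,-400,0],[1,0,0,-400,0],[1,0,0,-400,0],[1,0,0,-400,0]]]'

```text
time_s: 2.23
eef_pos: [0.2128, 0.5334, 0.6365]
eef_rot: [0.001, 0.189, 0.982, 0.003]
wrist_force: [0.7, -0.3, 0.6]
opening: 1.004
grasp_force: 0.0
```

move_arm --series '[[[1,0,0,-400,0],[1,0,0,-400,0],[1,0,0,-400,0],[1,0,0,-400,0],[1,0,0,-400,0],[1,0,0,-400,0],[1,0,0,-400,0],[1,0,0,-400,0],[1,0,0,-400,0],[1,0,0,-400,0]]]'

```text
time_s: 3.07
eef_pos: [0.1792, 0.4496, 0.8064]
eef_rot: [0.002, 0.189, 0.982, 0.01]
wrist_force: [0.0, -0.0, 0.3]
opening: 1.0
grasp_force: 0.0
```

```bash
python3 - <<'E'
from h import *
for n in("top","scene"):
    im=cv2.imread(f"pics/{n}0.png"); d=np.load(f"{n}0.npy"); w=cloud(n,d); hsv=cv2.cvtColor(im,cv2.COLOR_BGR2HSV)
    ye=(hsv[...,0]>20)&(hsv[...,0]<34)&(hsv[...,1]>150)
    bl=(hsv[...,0]>100)&(hsv[...,0]<125)&(hsv[...,1]>150)
    box=(w[...,0]>.35)&(w[...,0]<.66)&(w[...,1]>.03)&(w[...,1]<.26)
    for lo,hi in((.07,.09),(.09,.1),(.1,.11),(.11,.13),(.13,.2),(.2,.28),(.28,.34)):
        p=w[ye&box&(w[...,2]>lo)&(w[...,2]<hi)]
        for nm,q in(("far",p[p[:,0]>.5]),("near",p[p[:,0]<.5])):
            if len(q)>2: print(n,nm,lo,len(q),q.mean(0).round(3),q.min(0).round(3),q.max(0).round(3))
    p=w[bl&box&(w[...,2]>.075)&(w[...,2]<.092)]; print("rim",p.min(0).round(3),p.max(0).round(3),cv2.minAreaRect((p[:,:2]*1000).astype(np.float32)))
    wh=(hsv[...,1]<60)&(hsv[...,2]>120)&(abs(w[...,1]+.155)<.11)&(abs(w[...,0]-.525)<.125)&(w[...,2]>.026)&(w[...,2]<.036)
    print("tray",cv2.minAreaRect((w[wh][:,:2]*1000).astype(np.float32)))
    gm=(hsv[...,1]<60)&(w[...,1]>.26)&(w[...,1]<.46)&(w[...,0]>.33)&(w[...,0]<.56)&(w[...,2]>.0015)&(w[...,2]<.007)
    print("mat",cv2.minAreaRect((w[gm][:,:2]*1000).astype(np.float32)))
E
```

```text
top near 0.07 74 [0.392 0.138 0.085] [0.378 0.074 0.07 ] [0.401 0.217 0.09 ]
top far 0.09 32 [0.603 0.146 0.099] [0.595 0.058 0.09 ] [0.609 0.231 0.1  ]
top near 0.09 31 [0.388 0.163 0.092] [0.377 0.078 0.09 ] [0.401 0.215 0.098]
top far 0.1 198 [0.601 0.15  0.103] [0.592 0.058 0.1  ] [0.611 0.241 0.11 ]
top near 0.1 10 [0.379 0.159 0.107] [0.377 0.077 0.101] [0.381 0.217 0.109]
top far 0.11 31 [0.6   0.163 0.121] [0.597 0.062 0.111] [0.604 0.237 0.129]
top near 0.11 8 [0.379 0.177 0.111] [0.377 0.074 0.11 ] [0.381 0.216 0.112]
top far 0.13 128 [0.603 0.152 0.166] [0.597 0.059 0.13 ] [0.609 0.237 0.2  ]
top far 0.2 178 [0.609 0.153 0.242] [0.602 0.06  0.201] [0.615 0.236 0.28 ]
top far 0.28 529 [0.615 0.149 0.312] [0.608 0.059 0.28 ] [0.624 0.238 0.32 ]
rim [0.4   0.051 0.075] [0.6   0.244 0.092] ((499.8218078613281, 147.66162109375), (197.06700134277344, 190.28616333007812), 1.1244471073150635)
tray ((523.126708984375, -150.78457641601562), (190.38856506347656, 220.05233764648438), 85.9701919555664)
mat ((444.6350402832031, 360.72003173828125), (229.68455505371094, 199.6455230712890
[... 543 characters left out ...]
.066 0.11 ] [0.608 0.24  0.13 ]
scene near 0.11 3 [0.379 0.126 0.11 ] [0.377 0.076 0.11 ] [0.381 0.217 0.111]
scene far 0.13 253 [0.606 0.163 0.165] [0.599 0.065 0.13 ] [0.612 0.242 0.2  ]
scene far 0.2 373 [0.612 0.163 0.243] [0.606 0.063 0.2  ] [0.619 0.241 0.28 ]
scene far 0.28 580 [0.616 0.16  0.307] [0.608 0.062 0.28 ] [0.623 0.242 0.317]
rim [0.397 0.053 0.079] [0.598 0.246 0.089] ((496.2127380371094, 152.02874755859375), (194.16091918945312, 198.2678680419922), 88.17923736572266)
tray ((520.4609985351562, -150.59133911132812), (198.24124145507812, 221.1851043701172), 86.15269470214844)
mat ((444.831298828125, 360.2235107421875), (199.4718475341797, 229.85498046875), 89.90958404541016)
```

move_arm --series '[[[1,0,0,500,0],[1,0,0,500,0],[1,0,0,500,0],[1,0,0,500,0],[1,0,0,500,0],[1,0,0,500,0],[1,0,0,500,0],[1,0,0,500,0],[1,0,0,500,0],[1,0,0,500,0]]]'

```text
time_s: 3.9
eef_pos: [0.1829, 0.4578, 0.4077]
eef_rot: [0.002, 0.189, 0.982, 0.01]
wrist_force: [0.9, 1.7, -0.2]
opening: 1.0
grasp_force: 0.0
```

```bash
cat >> h.py <<'E'
from scipy.spatial.transform import Rotation as Ro
def rot(): 
    o=ctrl.get_obs(); q=o["eef_rot"]; return np.array(o["eef_pos"]),Ro.from_quat([q[1],q[2],q[3],q[0]]).as_matrix(),o
def go(P,yaw=None):
    "print tool shift (mm) and turn for TCP at P with tool y along world angle yaw (deg)"
    p,R,o=rot(); s=R.T@(np.array(P)-p)*1000; cur=np.degrees(np.arctan2(R[1,1],R[0,1])); t=0 if yaw is None else -np.radians((yaw-cur+180)%360-180)
    print("shift",s.round(1),"turn",round(t,3),"cur yaw",round(cur,1),"pos",p.round(4),"q",np.round(o["q"],2))
E
python3 - <<'E'
from h import *
go((.4645,.3555,.2),-20.7); go((.4645,.3555,.113),-20.7)
K,R,t=cal("top"); c=-R.T@t
import itertools
for px in((141.4,265),(117,225.5),(175,230),(166.25,305),(107.5,299.5)):
    r=R.T@np.linalg.inv(K)@np.array([px[0],px[1],1]); print("mat",(c+r*(.004-c[2])/r[2]).round(4))
E
```

```text
shift [-299.4    5.2  208. ] turn 1.552 cur yaw 68.2 pos [0.1829 0.4578 0.4077] q [ 0.95 -0.11  1.56  0.    1.67 -0.24]
shift [-299.4    3.5  295. ] turn 1.552 cur yaw 68.2 pos [0.1829 0.4578 0.4077] q [ 0.95 -0.11  1.56  0.    1.67 -0.24]
mat [0.4438 0.367  0.004 ]
mat [0.5517 0.4382 0.004 ]
mat [0.5375 0.2791 0.004 ]
mat [0.3378 0.2966 0.004 ]
mat [0.3534 0.4537 0.004 ]
```

move_arm --series '[[[1,-299,5,150,1.1],[1,-299,5,150,1.1],[1,-299,5,150,1.1],[1,-299,5,150,1.1],[1,-299,5,150,1.1],[1,-299,5,150,1.1],[1,-299,5,150,1.1],[1,-299,5,150,1.1],[1,-299,5,150,1.1],[1,-299,5,150,1.1]]]'

```text
time_s: 4.73
eef_pos: [0.4649, 0.3526, 0.2572]
eef_rot: [-0.004, 0.677, 0.736, 0.007]
wrist_force: [0.7, 0.8, 1.0]
opening: 1.003
grasp_force: 0.0
```

move_arm --series '[[[1,0,0,40,0.452],[1,0,0,40,0.452],[1,0,0,40,0.452],[1,0,0,40,0.452],[1,0,0,40,0.452],[1,0,0,40,0.452],[1,0,0,40,0.452],[1,0,0,40,0.452],[1,0,0,40,0.452],[1,0,0,40,0.452]]]'

```text
time_s: 5.57
eef_pos: [0.4636, 0.3549, 0.2193]
eef_rot: [-0.005, 0.822, 0.569, 0.008]
wrist_force: [0.6, -0.1, -0.1]
opening: 0.997
grasp_force: 0.0
```

```bash
python3 - <<'E'
from h import *
go((.4645,.3555,.113),-20.7)
E
```

```text
shift [ -1.1   0.5 106.2] turn 0.001 cur yaw -20.6 pos [0.4636 0.3549 0.2193] q [0.44 0.2  1.61 0.01 1.32 0.8 ]
```

Down, then close; then lift slowly.

move_arm --series '[[[1,-1,0.5,30,0],[1,-1,0.5,60,0],[1,-1,0.5,85,0],[1,-1,0.5,98,0],[1,-1,0.5,106,0],[1,-1,0.5,106,0],[0,-1,0.5,106,0],[0,-1,0.5,106,0],[0,-1,0.5,106,0],[0,-1,0.5,106,0]]]'

```text
time_s: 6.4
eef_pos: [0.4653, 0.3559, 0.1145]
eef_rot: [-0.005, 0.822, 0.569, 0.009]
wrist_force: [0.7, 0.2, 0.0]
opening: 0.455
grasp_force: 0.0
```

move_arm --series '[[[0,0,0,0,0],[0,0,0,0,0],[0,0,0,0,0],[0,0,0,0,0],[0,0,0,-2,0],[0,0,0,-5,0],[0,0,0,-9,0],[0,0,0,-14,0],[0,0,0,-19,0],[0,0,0,-24,0]]]'

```text
time_s: 7.23
eef_pos: [0.4643, 0.355, 0.1375]
eef_rot: [-0.005, 0.823, 0.569, 0.007]
wrist_force: [0.0, 0.1, -3.3]
opening: 0.191
grasp_force: 58.6
```

```bash
python3 - <<'E'
from h import *
im,d=camera("scene"); cv2.imwrite("pics/l1.png",cv2.resize(im[180:400,330:530],None,fx=2.5,fy=2.5))
go((.42,0,.30),-4)
E
```

```text
shift [-345.2   83.7 -167.8] turn -0.291 cur yaw -20.7 pos [0.4649 0.3554 0.1387] q [0.44 0.29 1.67 0.01 1.16 0.8 ]
```

View pics/l1.png

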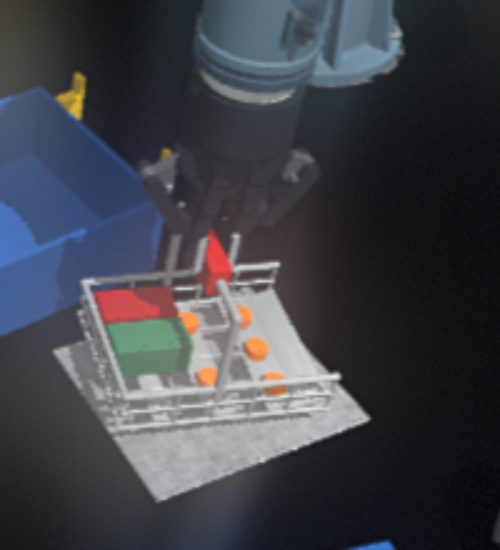

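move_arm --series '[[[0,0,0,-5,-0.01],[0,0,0,-15,-0.03],[0,0,0,-30,-0.06],[0,0,0,-50,-0.1],[0,0,0,-72,-0.14],[0,0,0,-94,-0.18],[0,0,0,-114,-0.22],[0,0,0,-130,-0.255],[0,0,0,-140,-0.28],[0,0,0,-145,-0.29]]]'

```text
time_s: 8.12
eef_pos: [0.4639, 0.3529, 0.2845]
eef_rot: [-0.003, 0.731, 0.682, 0.01]
wrist_force: [0.8, 1.1, -2.4]
opening: 0.193
grasp_force: 58.8
```

move_arm --series '[[[0,-5,0,0,0],[0,-15,0,0,0],[0,-30,0,0,0],[0,-50,0,0,0],[0,-75,2,0,0],[0,-100,5,0,0],[0,-125,9,0,0],[0,-150,13,0,0],[0,-175,18,0,0],[0,-200,23,0,0]]]'

```text
time_s: 8.95
eef_pos: [0.4709, 0.1491, 0.2774]
eef_rot: [-0.004, 0.732, 0.681, 0.007]
wrist_force: [0.4, -0.5, -3.4]
opening: 0.196
grasp_force: 58.8
```

move_arm --series '[[[0,-30,6,0,0],[0,-65,13,0,0],[0,-104,20,0,0],[0,-143,28,0,0],[0,-182,36,0,0],[0,-218,44,0,0],[0,-252,52,0,0],[0,-277,59,0,0],[0,-293,64,0,0],[0,-301,67,0,0]]]'

```text
time_s: 9.78
eef_pos: [0.5166, -0.1559, 0.2728]
eef_rot: [-0.005, 0.733, 0.68, 0.008]
wrist_force: [-0.2, 0.1, -4.4]
opening: 0.194
grasp_force: 58.8
```

```bash
python3 - <<'E'
from h import *
im,d=camera("scene"); im2,d2=camera("top")
a=cv2.resize(im[90:290,180:380],None,fx=2,fy=2); b=cv2.resize(im2[150:350,250:450],None,fx=2,fy=2)
cv2.imwrite("pics/t1.png",np.hstack([a,b]))
go((.52,-.151,.15),-4)
E
```

```text
shift [  1.1   2.2 123.2] turn -0.003 cur yaw -4.2 pos [ 0.517  -0.1542  0.2732] q [-0.52  0.07  1.65  0.02  1.43 -0.45]
```

View pics/t1.png

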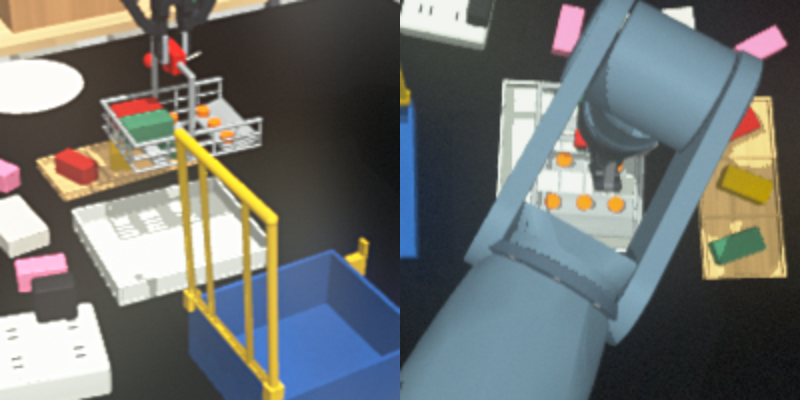

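move_arm --series '[[[0,0,2,5,0],[0,0,5,17,0],[0,1,9,34,0],[0,1,13,54,0],[0,1,17,74,0],[0,1,18,92,0],[0,1,18,106,0],[0,1,18,114,0],[0,1,18,118,0],[0,1,18,118,0]]]'

```text
time_s: 10.72
eef_pos: [0.5359, -0.1505, 0.1549]
eef_rot: [-0.005, 0.731, 0.682, 0.008]
wrist_force: [-0.1, 1.3, -3.7]
opening: 0.197
grasp_force: 58.8
```

move_arm --series '[[[0,0,-24,0,0],[0,0,-20,0,0],[0,0,-14,0,0],[0,0,-7,0,0],[0,0,0,0,0],[0,0,-24,0,0],[0,0,-20,0,0],[0,0,-14,0,0],[0,0,-7,0,0],[0,0,0,0,0]]]'

```text
time_s: 11.55
eef_pos: [0.5384, -0.1522, 0.1568]
eef_rot: [-0.003, 0.732, 0.682, 0.009]
wrist_force: [0.2, 0.7, -2.4]
opening: 0.193
grasp_force: 59.6
```

move_arm --series '[[[0,-15,0,0,0],[0,0,0,0,0],[0,15,0,0,0],[0,0,-24,0,0],[0,0,-20,0,0],[0,0,-14,0,0],[0,0,-7,0,0],[0,0,0,0,0],[0,0,0,0,0],[0,0,0,0,0]]]'

```text
time_s: 12.38
eef_pos: [0.5373, -0.1518, 0.1561]
eef_rot: [-0.004, 0.732, 0.682, 0.008]
wrist_force: [-0.7, 0.7, -4.1]
opening: 0.2
grasp_force: 59.8
```

```bash
cat >> h.py <<'E'
def counters(x0,x1,y0,y1):
    for n in("scene","top"):
        im,d=camera(n); w=cloud(n,d); h=cv2.cvtColor(im,cv2.COLOR_BGR2HSV)
        m=((h[...,0]>6)&(h[...,0]<16)&(h[...,1]>190)&(h[...,2]>120)&(w[...,0]>x0)&(w[...,0]<x1)&(w[...,1]>y0)&(w[...,1]<y1)).astype(np.uint8)
        k,l,s,c=cv2.connectedComponentsWithStats(m)
        for i in range(1,k):
            if s[i,4]>3: print(n,"px",c[i].round(),s[i,4],w[l==i].mean(0).round(3))
E
python3 - <<'E'
from h import *
counters(.38,.66,-.28,-.03)
im,d=camera("scene"); cv2.imwrite("pics/t2.png",cv2.resize(im[120:270,190:340],None,fx=3,fy=3))
go((.535,-.151,.155),-4)
E
```

```text
scene px [263. 189.] 9 [ 0.514 -0.175  0.059]
scene px [278. 194.] 8 [ 0.49  -0.137  0.058]
scene px [293. 215.] 5 [ 0.466 -0.094  0.011]
scene px [261. 222.] 7 [ 0.559 -0.103  0.012]
shift [ 0.5 -1.4  0.9] turn -0.001 cur yaw -4.1 pos [ 0.5363 -0.1516  0.1559] q [-0.5   0.22  1.72  0.02  1.2  -0.43]
```

View pics/t2.png

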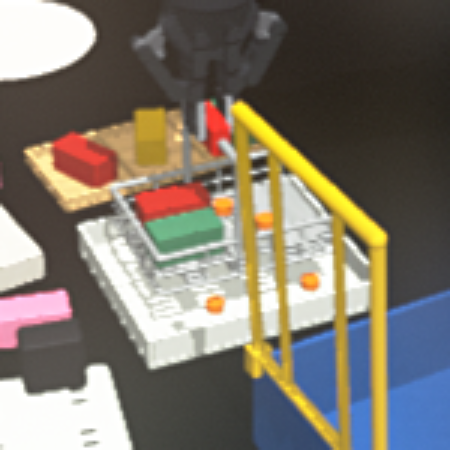

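move_arm --series '[[[0,0,-30,0,0],[0,0,-20,0,0],[0,0,-10,0,0],[0,0,0,0,0],[0,0,-30,0,0],[0,0,-20,0,0],[0,0,-10,0,0],[0,0,0,0,0],[0,-20,0,0,0],[0,0,0,0,0]]]'

```text
time_s: 13.37
eef_pos: [0.5397, -0.1577, 0.1577]
eef_rot: [-0.0, 0.733, 0.681, 0.008]
wrist_force: [0.9, -0.6, -2.8]
opening: 0.194
grasp_force: 60.3
```

move_arm --series '[[[0,20,0,0,0],[0,-10,0,0,0],[0,20,0,0,0],[0,0,0,0,0],[0,0,-30,0,0],[0,0,0,0,0],[0,0,-30,0,0],[0,0,-15,0,0],[0,0,0,0,0],[0,0,0,0,0]]]'

```text
time_s: 14.2
eef_pos: [0.5405, -0.1528, 0.1571]
eef_rot: [-0.002, 0.732, 0.682, 0.009]
wrist_force: [0.4, 0.1, -1.7]
opening: 0.193
grasp_force: 60.5
```

```bash
python3 - <<'E'
from h import *
counters(.38,.66,-.28,-.03)
go((.535,-.151,.155),-4)
E
```

```text
scene px [293. 215.] 5 [ 0.467 -0.092  0.013]
scene px [264. 223.] 18 [ 0.553 -0.094  0.015]
shift [ 1.  -3.6  1.9] turn -0.0 cur yaw -4.0 pos [ 0.5385 -0.1523  0.1569] q [-0.5   0.22  1.72  0.02  1.2  -0.43]
```

move_arm --series '[[[0,0,0,-10,0],[0,0,0,-30,0],[0,0,0,-55,0],[0,0,0,-85,0],[0,0,0,-110,0],[0,0,0,-130,0],[0,0,0,-140,0],[0,0,0,-140,0],[0,0,0,-140,0],[0,0,0,-140,0]]]'

```text
time_s: 15.13
eef_pos: [0.5347, -0.1537, 0.2944]
eef_rot: [-0.005, 0.732, 0.682, 0.008]
wrist_force: [-0.2, -0.2, -3.1]
opening: 0.193
grasp_force: 60.5
```

```bash
python3 - <<'E'
from h import *
counters(.38,.66,-.28,-.03)
im,d=camera("scene"); im2,d2=camera("top")
a=cv2.resize(im[90:290,180:380],None,fx=2,fy=2); b=cv2.resize(im2[150:350,250:450],None,fx=2,fy=2)
cv2.imwrite("pics/t3.png",np.hstack([a,b]))
E
```

```text
scene px [292. 215.] 5 [ 0.468 -0.094  0.012]
```

View pics/t3.png

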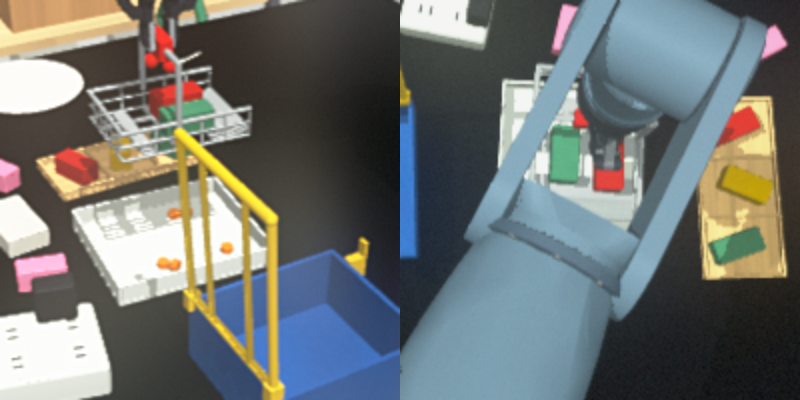

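move_arm --series '[[[0,4,-2,0,0],[0,12,-4,0,0],[0,24,-7,0,0],[0,40,-11,0,0],[0,60,-16,0,0],[0,84,-21,0,0],[0,108,-27,0,0],[0,132,-33,0,0],[0,156,-38,0,0],[0,180,-43,0,0]]]'

```text
time_s: 16.17
eef_pos: [0.5045, 0.0308, 0.2991]
eef_rot: [-0.004, 0.732, 0.682, 0.008]
wrist_force: [0.6, 0.5, -2.9]
opening: 0.193
grasp_force: 60.5
```

move_arm --series '[[[0,24,-6,0,-0.01],[0,48,-12,0,-0.02],[0,70,-17,0,-0.035],[0,88,-22,0,-0.05],[0,102,-25,0,-0.06],[0,112,-27,0,-0.07],[0,118,-28,0,-0.078],[0,118,-28,0,-0.078],[0,118,-28,0,-0.078],[0,118,-28,0,-0.078]]]'

```text
time_s: 17.0
eef_pos: [0.4859, 0.1476, 0.3007]
eef_rot: [-0.003, 0.705, 0.709, 0.008]
wrist_force: [0.1, -0.5, -3.7]
opening: 0.2
grasp_force: 60.5
```

```bash
python3 - <<'E'
from h import *
go((.525,.149,.233),0.5)
im,d=camera("scene"); w=cloud("scene",d)
m=(w[...,0]>.35)&(w[...,0]<.6)&(w[...,1]>.05)&(w[...,1]<.25)&(w[...,2]>.15)&(w[...,2]<.2); p=w[m]; print(p.min(0),p.max(0))
cv2.imwrite("pics/c1.png",cv2.resize(im[120:320,240:440],None,fx=2.5,fy=2.5))
for z in(.28,.3,.31):
    q=w[(w[...,0]>.58)&(w[...,0]<.7)&(w[...,1]>.05)&(w[...,1]<.25)&(abs(w[...,2]-z)<.01)]; print(z,q.mean(0))
E
```

```text
shift [ 0.  38.7 68. ] turn -0.003 cur yaw 0.4 pos [0.4859 0.1476 0.3007] q [ 0.05 -0.03  1.69  0.02  1.47  0.04]
[0.39115074 0.08802468 0.15088532] [0.59988711 0.2392982  0.19999926]
0.28 [0.61379192 0.1583914  0.280268  ]
0.3 [0.61679215 0.16532735 0.30166371]
0.31 [0.61672634 0.16137278 0.3120243 ]
```

View pics/c1.png

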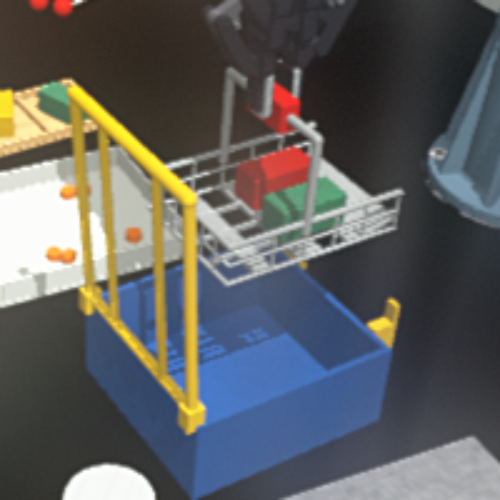

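move_arm --series '[[[0,0,3,4,0],[0,0,9,12,0],[0,0,17,24,0],[0,0,25,40,0],[0,0,32,56,0],[0,0,36,68,0],[0,0,38,75,0],[0,0,38,79,0],[0,0,38,79,0],[0,0,38,79,0]]]'

```text
time_s: 17.88
eef_pos: [0.524, 0.1498, 0.2222]
eef_rot: [-0.004, 0.705, 0.71, 0.008]
wrist_force: [-2.0, 0.2, -3.1]
opening: 0.196
grasp_force: 60.5
```

move_arm --series '[[[0,0,0,5,0],[0,0,-1,9,0],[0,0,-10,16,0],[0,0,-19,24,0],[0,0,-27,32,0],[0,0,-35,41,0],[0,0,-35,41,0],[0,0,-35,41,0],[0,0,-35,41,0],[0,0,-35,41,0]]]'

```text
time_s: 18.72
eef_pos: [0.4984, 0.1506, 0.1878]
eef_rot: [0.004, 0.704, 0.71, 0.017]
wrist_force: [12.2, 1.8, 12.1]
opening: 0.196
grasp_force: 62.9
```

```bash
python3 - <<'E'
from h import *
go((.4764,.149,.1606),0.5)
im,d=camera("scene")
cv2.imwrite("pics/c2.png",cv2.resize(im[120:320,240:440],None,fx=2.5,fy=2.5))
print(ctrl.get_obs()["wrist_force"],ctrl.get_obs()["opening"])
E
```

```text
shift [ -1.9 -22.9  26.5] turn -0.002 cur yaw 0.4 pos [0.4984 0.1506 0.1878] q [0.05 0.08 1.81 0.02 1.22 0.04]
[13.05413867  1.13035259 13.43871881] 0.19515994074850798
```

View pics/c2.png

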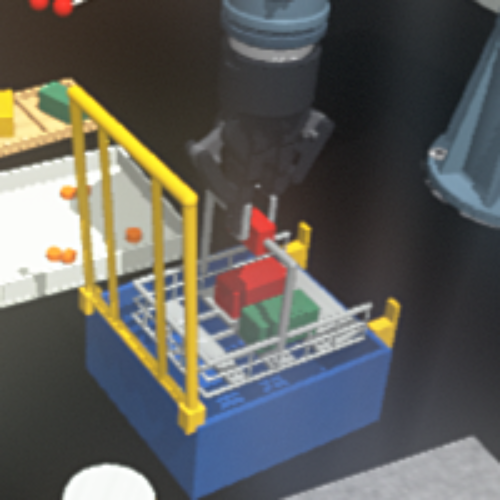

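move_arm --series '[[[0,0,0,-10,0],[0,0,6,-20,0],[0,0,12,-25,0],[0,0,18,-25,0],[0,0,18,-20,0],[0,0,18,-5,0],[0,0,18,15,0],[0,0,18,35,0],[0,0,18,50,0],[0,0,18,55,0]]]'

```text
time_s: 19.6
eef_pos: [0.5049, 0.1511, 0.1217]
eef_rot: [-0.006, 0.705, 0.71, 0.006]
wrist_force: [-0.9, 0.2, -3.5]
opening: 0.194
grasp_force: 60.3
```

```bash
python3 - <<'E'
from h import *
go((.507,.149,.114),0.5); print(ctrl.get_obs()["wrist_force"])
E
```

```text
shift [-2.2  2.1  7.7] turn -0.002 cur yaw 0.4 pos [0.5049 0.1511 0.1217] q [0.06 0.2  1.82 0.02 1.12 0.04]
[-0.91611063  0.18239994 -3.54936088]
```

move_arm --series '[[[0,0,2,4,0],[0,0,2,7,0],[0,0,2,8,0],[0,0,2,8,0],[0.5,0,2,8,0],[0.5,0,2,8,0],[0.5,0,2,8,0],[0.5,0,2,0,0],[0.5,0,2,-6,0],[0.5,0,2,-6,0]]]'

```text
time_s: 20.43
eef_pos: [0.5113, 0.1513, 0.1342]
eef_rot: [-0.002, 0.705, 0.71, 0.01]
wrist_force: [0.4, -0.3, 0.2]
opening: 0.504
grasp_force: 0.0
```

```bash
python3 - <<'E'
from h import *
go((.507,.149,.128),0.5); print(ctrl.get_obs()["wrist_force"])
im,d=camera("scene"); w=cloud("scene",d); h=cv2.cvtColor(im,cv2.COLOR_BGR2HSV)
m=((h[...,0]<6)|(h[...,0]>172))&(h[...,1]>150)&(w[...,0]>.45)&(w[...,0]<.56)&(w[...,1]>.08)&(w[...,1]<.22)&(w[...,2]>.09)
p=w[m]; print("grip",len(p),p.mean(0),p.min(0),p.max(0))
E
```

```text
shift [-2.4 -4.4  6.1] turn -0.002 cur yaw 0.4 pos [0.5113 0.1513 0.1342] q [0.05 0.19 1.81 0.02 1.13 0.04]
[ 0.40772083 -0.280842    0.22519986]
grip 142 [0.5126483  0.16131011 0.13324018] [0.50178205 0.1298528  0.10843197] [0.53234764 0.17912369 0.16939301]
```

move_arm --series '[[[0.5,0,0,5,0],[0.5,0,0,5,0],[0,0,0,5,0],[0,0,0,5,0],[0,0,0,5,0],[0,0,0,5,0],[0,0,0,5,0],[0,0,0,3,0],[0,0,0,0,0],[0,0,0,-5,0]]]'

```text
time_s: 21.32
eef_pos: [0.5091, 0.151, 0.1364]
eef_rot: [-0.004, 0.705, 0.71, 0.008]
wrist_force: [-0.3, -0.8, -3.0]
opening: 0.187
grasp_force: 58.7
```

move_arm --series '[[[0,0,0,-8,0],[0,0,0,-20,0],[0,0,0,-36,0],[0,0,0,-54,0],[0,0,0,-72,0],[0,0,0,-90,0],[0,0,0,-104,0],[0,0,0,-112,0],[0,0,0,-115,0],[0,0,0,-115,0]]]'

```text
time_s: 22.15
eef_pos: [0.5095, 0.1492, 0.253]
eef_rot: [-0.003, 0.705, 0.71, 0.009]
wrist_force: [0.1, 0.1, -2.3]
opening: 0.185
grasp_force: 58.7
```

```bash
cat >> h.py <<'E'
def fitb():
    "basket pose from rail/handle points in scene: print red grip & side plane tilt"
    im,d=camera("scene"); w=cloud("scene",d); h=cv2.cvtColor(im,cv2.COLOR_BGR2HSV)
    m=(h[...,1]<70)&(h[...,2]>90)&(w[...,0]>.33)&(w[...,0]<.62)&(w[...,1]>.19)&(w[...,1]<.235)&(w[...,2]>.02)&(w[...,2]<.35)
    p=w[m][:,[0,2]]; print("side pts",len(p))
    if len(p)>20: print(cv2.minAreaRect((p*1000).astype(np.float32)))
    return im
E
python3 - <<'E'
from h import *
go((.527,.151,.2475),0.5); o=ctrl.get_obs(); print(o["wrist_force"],o["grasp_force"])
cv2.imwrite("pics/c3.png",cv2.resize(fitb()[120:320,240:440],None,fx=2.5,fy=2.5))
E
```

```text
shift [ 1.6 17.5  5.7] turn -0.002 cur yaw 0.4 pos [0.5095 0.1492 0.253 ] q [0.05 0.05 1.7  0.02 1.38 0.04]
[ 0.07632371  0.0855232  -2.3333765 ] 58.71025085449219
side pts 993
((505.95703125, 173.71131896972656), (204.63723754882812, 204.5243377685547), 84.68673706054688)
```

View pics/c3.png

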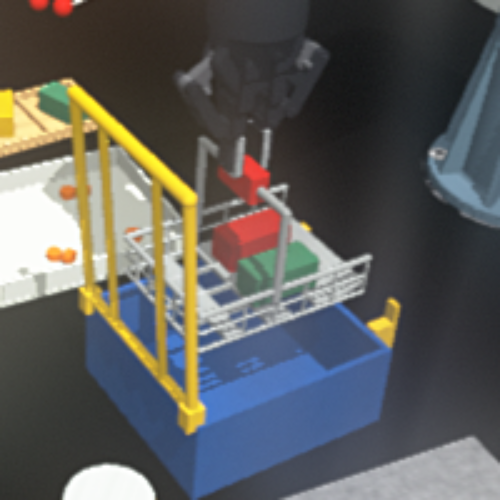

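move_arm --series '[[[0,0,4,0,0],[0,0,10,2,0],[0,0,15,8,0],[0,0,17,16,0],[0,0,17,24,0],[0,0,16,31,0],[0,0,12,36,0],[0,0,7,41,0],[0,0,3,46,0],[0,0,0,51,0]]]'

```text
time_s: 23.03
eef_pos: [0.509, 0.1501, 0.2007]
eef_rot: [-0.003, 0.705, 0.71, 0.009]
wrist_force: [0.1, -0.7, -2.8]
opening: 0.183
grasp_force: 58.8
```

```bash
cat >> h.py <<'E'
def tilt(tag):
    im,d=camera("scene"); w=cloud("scene",d); h=cv2.cvtColor(im,cv2.COLOR_BGR2HSV)
    m=(h[...,1]<70)&(h[...,2]>70)&(w[...,0]>.36)&(w[...,0]<.615)&(w[...,1]>.197)&(w[...,1]<.226)&(w[...,2]>.02)&(w[...,2]<.23)
    p=w[m][:,[0,2]]; best=max(range(-20,70),key=lambda a:(np.histogram(-p[:,0]*np.sin(np.radians(a))+p[:,1]*np.cos(np.radians(a)),np.arange(-.6,.4,.004))[0]**2).sum())
    o=ctrl.get_obs(); print("tilt nose-down",best,"pts",len(p),"pos",np.round(o["eef_pos"],4),"F",np.round(o["wrist_force"],1),"open",round(o["opening"],3),"grip",round(o["grasp_force"],1))
    box=(w[...,0]>.38)&(w[...,0]<.62)&(w[...,1]>.05)&(w[...,1]<.25)&(w[...,2]>.01)&(w[...,2]<.33)
    for nm,c in(("green",(h[...,0]>60)&(h[...,0]<95)&(h[...,1]>80)),("red",((h[...,0]<6)|(h[...,0]>172))&(h[...,1]>150))):
        q=w[box&c]
        if len(q): print(nm,len(q),"mean",q.mean(0).round(3),"lo",np.percentile(q,2,0).round(3),"hi",np.percentile(q,98,0).round(3))
    y=(h[...,0]>20)&(h[...,0]<34)&(h[...,1]>150)&(w[...,1]>.04)&(w[...,1]<.25)&(w[...,0]>.55)&(w[...,0]<.75)&(w[...,2]>.2)
    print("grille top",w[y&(w[...,2]>np.nanmax(w[y][:,2])-.02)].mean(0).round(3))
    cv2.imwrite(f"pics/{tag}.png",cv2.resize(im[120:320,240:440],None,fx=2.5,fy=2.5))
E
python3 - <<'E'
from h import *
tilt("c4")
E
```

```text
tilt nose-down -1 pts 783 pos [0.508  0.1501 0.1996] F [-0.9 -0.2 -4.1] open 0.184 grip 58.8
green 96 mean [0.468 0.178 0.117] lo [0.452 0.163 0.114] hi [0.509 0.191 0.12 ]
red 237 mean [0.486 0.142 0.151] lo [0.452 0.112 0.115] hi [0.515 0.177 0.212]
grille top [0.617 0.161 0.312]
```

move_arm --series '[[[0,0,-1,-4,0],[0,0,-3,-12,0],[0,0,-8,-24,0],[0,0,-14,-38,0],[0,0,-20,-52,0],[0,0,-27,-64,0],[0,0,-33,-73,0.03],[0,0,-36,-78,0.08],[0,0,-38,-80,0.16],[0,0,-38,-80,0.25]]]'

```text
time_s: 23.92
eef_pos: [0.4713, 0.1485, 0.2837]
eef_rot: [-0.003, 0.789, 0.615, 0.009]
wrist_force: [1.1, -0.4, -3.0]
opening: 0.192
grasp_force: 58.8
```

move_arm --series '[[[0,0,0,0,0.1],[0,0,0,0,0.2],[0,0,0,0,0.3],[0,0,0,0,0.4],[0,0,0,0,0.5],[0,0,0,0,0.6],[0,0,0,0,0.7],[0,0,0,0,0.8],[0,0,0,0,0.9],[0,0,0,0,1.0]]]'

```text
time_s: 24.75
eef_pos: [0.4712, 0.1484, 0.2827]
eef_rot: [-0.008, 0.987, 0.161, 0.006]
wrist_force: [0.2, 0.4, -2.3]
opening: 0.185
grasp_force: 58.8
```

move_arm --series '[[[0,0,0,0,0.09],[0,0,0,0,0.17],[0,0,0,0,0.24],[0,0,0,0,0.29],[0,0,0,0,0.315],[0,0,0,0,0.321],[0,0,0,0,0.321],[0,0,0,0,0.321],[0,0,0,0,0.321],[0,0,0,0,0.321]]]'

```text
time_s: 25.58
eef_pos: [0.4709, 0.1484, 0.2808]
eef_rot: [-0.008, 1.0, 0.004, 0.003]
wrist_force: [0.1, 0.0, -2.7]
opening: 0.191
grasp_force: 58.8
```

```bash
cat >> h.py <<'E'
def tilt2(tag,ys=1):
    im,d=camera("scene"); w=cloud("scene",d); h=cv2.cvtColor(im,cv2.COLOR_BGR2HSV)
    p0=np.array(ctrl.get_obs()["eef_pos"])
    m=(h[...,1]<70)&(h[...,2]>70)&(abs(w[...,1]-p0[1])<.16)&(w[...,0]>p0[0]+.045)&(w[...,0]<p0[0]+.08)&(w[...,2]>.02)&(w[...,2]<p0[2]-.03)
    p=w[m][:,[1,2]]; best=max(range(-60,60),key=lambda a:(np.histogram(p[:,0]*np.sin(np.radians(a))+p[:,1]*np.cos(np.radians(a)),np.arange(-.6,.5,.004))[0]**2).sum())
    o=ctrl.get_obs(); print("tilt (+y down)",best,"pts",len(p),"pos",np.round(o["eef_pos"],4),"F",np.round(o["wrist_force"],1),"open",round(o["opening"],3),"grip",round(o["grasp_force"],1))
    box=(w[...,0]>.38)&(w[...,0]<.62)&(w[...,1]>-.02)&(w[...,1]<.26)&(w[...,2]>.01)&(w[...,2]<.33)
    for nm,c in(("green",(h[...,0]>60)&(h[...,0]<95)&(h[...,1]>80)),("red",((h[...,0]<6)|(h[...,0]>172))&(h[...,1]>150))):
        q=w[box&c]
        if len(q): print(nm,len(q),"mean",q.mean(0).round(3),"lo",np.percentile(q,2,0).round(3),"hi",np.percentile(q,98,0).round(3))
    cv2.imwrite(f"pics/{tag}.png",cv2.resize(im[120:320,240:440],None,fx=2.5,fy=2.5))
E
python3 - <<'E'
from h import *
tilt2("c5"); go((.498,.1,.2275),-90)
E
```

```text
tilt (+y down) -1 pts 597 pos [0.4709 0.1484 0.2807] F [ 0.6  0.6 -2.7] open 0.185 grip 58.8
green 245 mean [0.492 0.183 0.197] lo [0.48  0.151 0.185] hi [0.505 0.212 0.2  ]
red 591 mean [0.455 0.183 0.224] lo [0.429 0.146 0.175] hi [0.493 0.22  0.29 ]
shift [26.4 49.5 52.6] turn 0.007 cur yaw -89.6 pos [0.4709 0.1484 0.2807] q [ 0.05 -0.05  1.75  0.02  1.43  1.61]
```

move_arm --series '[[[0,2,3,0,0],[0,6,9,2,0],[0,11,18,8,0],[0,16,28,18,0],[0,21,38,30,0],[0,24,45,42,0],[0,26,48,54,0],[0,26,49,62,0],[0,26,49,65,0],[0,26,49,65,0]]]'

```text
time_s: 26.47
eef_pos: [0.4968, 0.1008, 0.2136]
eef_rot: [-0.008, 1.0, 0.003, 0.002]
wrist_force: [0.4, 0.3, -3.0]
opening: 0.184
grasp_force: 58.8
```

move_arm --series '[[[0,0,0,8,0],[0,0,0,13,0],[0,0,0,17,0],[0,0,-4,19,0],[0,0,-9,21,0],[0,0,-14,23,0],[0,0,-18,26,0],[0,0,-18,26,0],[0,0,-18,26,0],[0,0,-18,26,0]]]'

```text
time_s: 27.3
eef_pos: [0.5011, 0.1214, 0.1947]
eef_rot: [-0.01, 1.0, 0.004, 0.008]
wrist_force: [-3.9, 7.2, 20.1]
opening: 0.188
grasp_force: 77.7
```

```bash
python3 - <<'E'
from h import *
tilt2("c6"); go((.498,.131,.189),-90)
E
```

```text
tilt (+y down) 9 pts 383 pos [0.5012 0.1214 0.1947] F [-2.6  7.4 20.5] open 0.189 grip 77.7
green 212 mean [0.523 0.142 0.109] lo [0.51  0.108 0.103] hi [0.538 0.166 0.115]
red 387 mean [0.486 0.138 0.137] lo [0.46  0.116 0.103] hi [0.523 0.171 0.206]
shift [-3.2 -9.5  5.9] turn 0.009 cur yaw -89.5 pos [0.5012 0.1214 0.1947] q [-0.01  0.07  1.81  0.02  1.25  1.55]
```

move_arm --series '[[[0,0,-4,3,0],[0,0,-8,6,0],[0,0,-13,9,0],[0,0,-18,12,0],[0,0,-22,14,0],[0,0,-22,14,0],[0,0,-22,14,0],[0,0,-22,14,0],[0,0,-22,14,0],[0,0,-22,14,0]]]'

```text
time_s: 28.18
eef_pos: [0.5011, 0.143, 0.1808]
eef_rot: [-0.009, 1.0, 0.004, 0.008]
wrist_force: [-2.8, 5.8, 20.1]
opening: 0.185
grasp_force: 93.8
```

```bash
python3 - <<'E'
from h import *
tilt2("c7")
E
```

```text
tilt (+y down) 21 pts 389 pos [0.5011 0.143  0.1808] F [-2.8  5.5 19.4] open 0.183 grip 93.8
green 234 mean [0.523 0.145 0.091] lo [0.51  0.113 0.081] hi [0.539 0.167 0.104]
red 344 mean [0.483 0.147 0.11 ] lo [0.462 0.12  0.08 ] hi [0.523 0.174 0.191]
```

move_arm --series '[[[0,0,-4,3,0],[0,0,-8,6,0],[0,0,-12,9,0],[0,0,-16,12,0],[0,0,-19,15,0],[0,0,-22,18,0],[0,0,-25,21,0],[0,0,-27,24,0],[0,0,-27,24,0],[0,0,-27,24,0]]]'

```text
time_s: 29.07
eef_pos: [0.5022, 0.1683, 0.1586]
eef_rot: [-0.007, 1.0, 0.004, 0.009]
wrist_force: [-4.8, -4.9, 27.4]
opening: 0.186
grasp_force: 91.7
```

```bash
python3 - <<'E'
from h import *
tilt2("c8")
E
```

```text
tilt (+y down) 33 pts 314 pos [0.5022 0.1683 0.1586] F [-4.9 -4.6 27.9] open 0.187 grip 91.7
green 308 mean [0.524 0.161 0.064] lo [0.51  0.135 0.049] hi [0.538 0.184 0.08 ]
red 323 mean [0.482 0.161 0.083] lo [0.461 0.135 0.051] hi [0.524 0.18  0.168]
```

move_arm --series '[[[0,0,-4,1,0],[0,0,-8,1,0],[0,0,-12,2,0],[0,0,-12,2,0],[0,0,-6,2,0],[0,0,-14,2,0],[0,0,-7,2,0],[0,0,-15,2,0],[0,0,-14,2,0],[0,0,-14,2,0]]]'

```text
time_s: 29.95
eef_pos: [0.51, 0.1857, 0.1663]
eef_rot: [-0.011, 1.0, 0.004, 0.019]
wrist_force: [-4.6, 2.1, 64.3]
opening: 0.005
grasp_force: 45.9
```

```bash
python3 - <<'E'
from h import *
tilt2("c9")
E
```

```text
tilt (+y down) 40 pts 248 pos [0.51   0.1857 0.1663] F [-5.3  2.1 64. ] open 0.005 grip 45.9
green 219 mean [0.525 0.185 0.054] lo [0.511 0.168 0.045] hi [0.538 0.203 0.063]
red 299 mean [0.486 0.189 0.098] lo [0.461 0.17  0.047] hi [0.524 0.201 0.168]
```

View pics/c9.png

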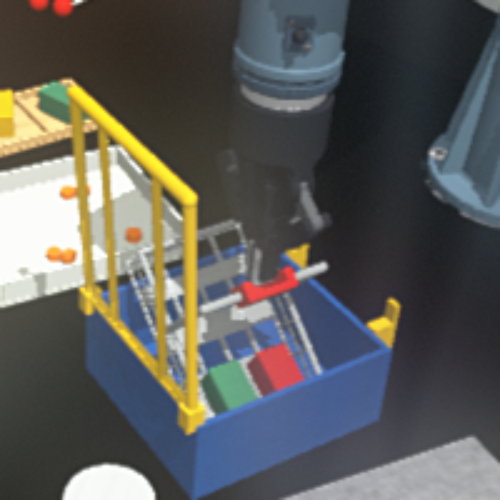

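move_arm --series '[[[0,0,0,-10,0],[0,0,0,-30,0],[0,0,0,-60,0],[0,0,0,-90,0],[0,0,0,-110,0],[0.5,0,0,-110,0],[0.5,0,0,-110,0],[0.5,0,0,-110,0],[0.5,0,0,-110,0],[0.5,0,0,-110,0]]]'

```text
time_s: 30.83
eef_pos: [0.4961, 0.181, 0.259]
eef_rot: [-0.008, 1.0, 0.003, 0.002]
wrist_force: [-0.8, -0.1, -0.3]
opening: 0.499
grasp_force: 0.0
```

```bash
python3 - <<'E'
from h import *
tilt2("c10")
im,d=camera("scene"); im2,d2=camera("top")
a=cv2.resize(im[140:320,250:430],None,fx=2.2,fy=2.2); b=cv2.resize(im2[150:330,130:310],None,fx=2.2,fy=2.2)
cv2.imwrite("pics/c11.png",np.hstack([a,b]))
E
```

```text
tilt (+y down) 33 pts 389 pos [0.4962 0.1809 0.2591] F [-0.1 -0.8 -1.4] open 0.502 grip 0.0
green 178 mean [0.521 0.188 0.053] lo [0.507 0.173 0.046] hi [0.535 0.204 0.06 ]
red 316 mean [0.484 0.18  0.109] lo [0.46  0.166 0.047] hi [0.517 0.201 0.17 ]
```

View pics/c11.png

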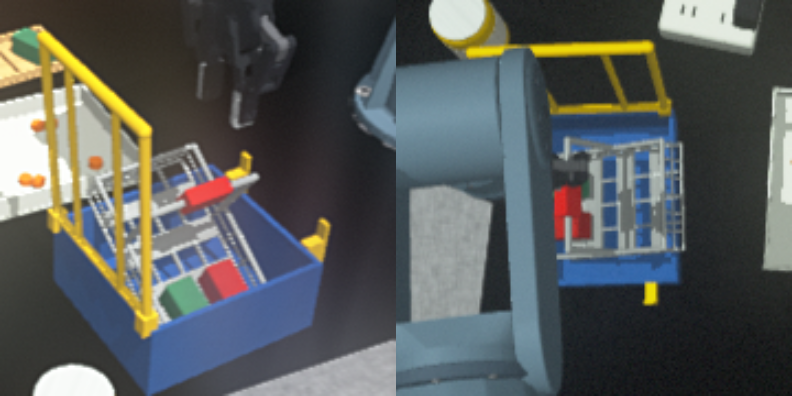

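```bash
python3 - <<'E'
from h import *
im,d=camera("scene"); w=cloud("scene",d); h=cv2.cvtColor(im,cv2.COLOR_BGR2HSV)
m=((h[...,0]<6)|(h[...,0]>172))&(h[...,1]>150)&(w[...,0]>.44)&(w[...,0]<.56)&(w[...,1]>.1)&(w[...,1]<.25)
q=w[m&(w[...,2]>.115)]; print("block",len(q),q.mean(0).round(4),q.min(0).round(3),q.max(0).round(3)); 
q=w[m&(w[...,2]<.08)]; print("brick",len(q),q.mean(0).round(4),q.min(0).round(3),q.max(0).round(3))
# silver points on -x and +x rails
s=(h[...,1]<70)&(h[...,2]>70)&(w[...,0]>.41)&(w[...,0]<.58)&(w[...,1]>-.04)&(w[...,1]<.235)&(w[...,2]>.05)&(w[...,2]<.2)
p=w[s]; 
th=np.radians(33); 
for lo,hi in((.42,.445),(.545,.575)):
    r=p[(p[:,0]>lo)&(p[:,0]<hi)]; u=r[:,1]*np.sin(th)+r[:,2]*np.cos(th); 
    H,e=np.histogram(u,np.arange(0,.25,.004)); print(lo,[(round(e[i],3),int(H[i])) for i in range(len(H)) if H[i]>3])
    t=r[u>np.percentile(u,70)]; print("x",np.percentile(r[:,0],[5,50,95]).round(3),"y",r[:,1].min().round(3),r[:,1].max().round(3))
    rail=r[(u>.107)&(u<.119)]
    for a in(.03,.06,.09,.12):
        k=r[(abs(r[:,1]-a)<.006)]; print(a,"zmax",k[:,2].max().round(3) if len(k) else None)
go((.436,.08,.2),0)
E
```

```text
block 157 [0.4957 0.1725 0.1653] [0.471 0.164 0.159] [0.518 0.18  0.172]
brick 159 [0.4717 0.1867 0.054 ] [0.458 0.17  0.044] [0.487 0.202 0.063]
0.42 [(np.float64(0.092), 5), (np.float64(0.1), 11), (np.float64(0.104), 41), (np.float64(0.108), 31), (np.float64(0.112), 4), (np.float64(0.12), 17), (np.float64(0.124), 37), (np.float64(0.132), 5), (np.float64(0.136), 8), (np.float64(0.14), 63), (np.float64(0.144), 58), (np.float64(0.148), 7), (np.float64(0.152), 4), (np.float64(0.164), 5), (np.float64(0.168), 5), (np.float64(0.18), 5), (np.float64(0.188), 4), (np.float64(0.216), 4), (np.float64(0.22), 14)]
x [0.432 0.436 0.443] y 0.041 0.19
0.03 zmax None
0.06 zmax 0.134
0.09 zmax 0.119
0.12 zmax 0.096
0.545 [(np.float64(0.104), 20), (np.float64(0.108), 54), (np.float64(0.112), 7), (np.float64(0.12), 5), (np.float64(0.124), 33), (np.float64(0.128), 19), (np.float64(0.14), 24), (np.float64(0.144), 71), (np.float64(0.148), 16), (np.float64(0.168), 4), (np.float64(0.18), 5), (np.float64(0.22), 16)]
x [0.548 0.555 0.558] y 0.046 0.191
0.03 zmax None
0.06 zmax 0.131
0.09 zmax 0.119
0.12 zmax 0.097
shift [-61.6 101.5  57.7] turn -1.564 cur yaw -89.6 pos [0.4966 0.1809 0.2597] q [0.11 0.04 1.7  0.02 1.39 1.68]
```

move_arm --series '[[[0.25,-61,96,0,-1.2],[0.25,-61,96,0,-1.2],[0.25,-61,96,0,-1.2],[0.25,-61,96,0,-1.2],[0.25,-61,96,0,-1.2],[0.25,-61,96,0,-1.2],[0.25,-61,96,0,-1.2],[0.25,-61,96,0,-1.2],[0.25,-61,96,0,-1.2],[0.25,-61,96,0,-1.2]]]'

```text
time_s: 31.87
eef_pos: [0.4364, 0.0845, 0.2582]
eef_rot: [-0.005, 0.822, 0.57, 0.007]
wrist_force: [-0.6, 0.4, -0.4]
opening: 0.249
grasp_force: 0.0
```

move_arm --series '[[[0.25,0,0,30,-0.364],[0.25,0,0,60,-0.364],[0.25,0,0,80,-0.364],[0.25,0,0,80,-0.364],[0.25,0,0,80,-0.364],[0.25,0,0,80,-0.364],[0.25,0,0,80,-0.364],[0.25,0,0,80,-0.364],[0.25,0,0,80,-0.364],[0.25,0,0,80,-0.364]]]'

```text
time_s: 32.7
eef_pos: [0.4375, 0.0858, 0.1792]
eef_rot: [-0.003, 0.707, 0.707, 0.009]
wrist_force: [-0.1, 0.1, -0.2]
opening: 0.254
grasp_force: 0.0
```

```bash
python3 - <<'E'
from h import *
im,d=camera("scene"); w=cloud("scene",d); h=cv2.cvtColor(im,cv2.COLOR_BGR2HSV)
s=(h[...,1]<70)&(h[...,2]>70)&(w[...,0]>.41)&(w[...,0]<.46)&(w[...,1]>-.04)&(w[...,1]<.235)&(w[...,2]>.05)&(w[...,2]<.15)
for a in(.055,.07,.085,.1,.115):
    k=w[s&(abs(w[...,1]-a)<.008)]
    if len(k): t=k[k[:,2]>k[:,2].max()-.008]; print(a,len(t),t.mean(0).round(4),t[:,0].min().round(4),t[:,0].max().round(4))
go((.436,.085,.106),0)
E
```

```text
0.055 8 [0.4406 0.0615 0.1293] 0.4328 0.4528
0.07 24 [0.4441 0.0658 0.1289] 0.4343 0.4572
0.085 12 [0.4366 0.0827 0.1181] 0.4344 0.44
0.1 8 [0.4353 0.0945 0.1096] 0.4325 0.438
0.115 5 [0.4377 0.1214 0.0895] 0.4357 0.4388
shift [-2.1 -1.9 72.9] turn -0.0 cur yaw -0.0 pos [0.4374 0.0859 0.179 ] q [-0.09 -0.07  1.98  0.02  1.22 -0.09]
```

move_arm --series '[[[0.25,0,-1.5,30,0],[0.25,0,-1.5,58,0],[0.25,0,-1.5,70,0],[0.25,0,-1.5,73,0],[0.25,0,-1.5,73,0],[0,0,-1.5,73,0],[0,0,-1.5,73,0],[0,0,-1.5,73,0],[0,0,-1.5,73,0],[0,0,-1.5,73,0]]]'

```text
time_s: 33.58
eef_pos: [0.4369, 0.087, 0.1064]
eef_rot: [-0.003, 0.707, 0.707, 0.009]
wrist_force: [-0.2, 0.4, 3.7]
opening: 0.017
grasp_force: 59.2
```

move_arm --series '[[[0,0,0,-2,0],[0,0,0,-5,0],[0,0,0,-9,0],[0,0,0,-13,0],[0,0,0,-17,0],[0,0,0,-20,0],[0,0,0,-20,0],[0,0,0,-20,0],[0,0,0,-20,0],[0,0,0,-20,0]]]'

```text
time_s: 34.42
eef_pos: [0.4357, 0.0867, 0.1252]
eef_rot: [-0.004, 0.707, 0.707, 0.008]
wrist_force: [0.3, -0.4, -2.0]
opening: 0.018
grasp_force: 58.8
```

```bash
cat >> h.py <<'E'
def tilt3():
    im,d=camera("scene"); w=cloud("scene",d); h=cv2.cvtColor(im,cv2.COLOR_BGR2HSV)
    m=(h[...,1]<70)&(h[...,2]>70)&(w[...,1]>-.1)&(w[...,1]<.235)&(w[...,0]>.54)&(w[...,0]<.585)&(w[...,2]>.02)&(w[...,2]<.4)
    p=w[m][:,[1,2]]; best=max(range(-60,100),key=lambda a:(np.histogram(p[:,0]*np.sin(np.radians(a))+p[:,1]*np.cos(np.radians(a)),np.arange(-.6,.6,.004))[0]**2).sum())
    o=ctrl.get_obs(); print("tilt",best,len(p),"pos",np.round(o["eef_pos"],4),"F",np.round(o["wrist_force"],1),"open",round(o["opening"],3),"grip",round(o["grasp_force"],1))
    box=(w[...,0]>.38)&(w[...,0]<.62)&(w[...,1]>-.02)&(w[...,1]<.26)&(w[...,2]>.01)&(w[...,2]<.4)
    for nm,c in(("green",(h[...,0]>60)&(h[...,0]<95)&(h[...,1]>80)),("red",((h[...,0]<6)|(h[...,0]>172))&(h[...,1]>150))):
        k,l,st,ce=cv2.connectedComponentsWithStats((box&c).astype(np.uint8))
        for i in range(1,k):
            if st[i,4]>15: q=w[l==i]; print(nm,len(q),"mean",q.mean(0).round(3),"lo",np.percentile(q,2,0).round(3),"hi",np.percentile(q,98,0).round(3))
    return im
E
python3 - <<'E'
from h import *
tilt3()
E
```

```text
tilt 34 450 pos [0.4357 0.0867 0.1252] F [-0.2 -0.7 -1.5] open 0.018 grip 58.8
green 164 mean [0.52  0.196 0.06 ] lo [0.507 0.182 0.051] hi [0.533 0.208 0.067]
red 158 mean [0.5   0.171 0.178] lo [0.476 0.164 0.173] hi [0.522 0.178 0.184]
red 118 mean [0.469 0.198 0.063] lo [0.457 0.187 0.055] hi [0.482 0.208 0.072]
```

move_arm --series '[[[0,-38,0,0,0],[0,-38,0,0,0],[0,-32,0,0,0],[0,-26,0,0,0],[0,-20,0,0,0],[0,-14,0,0,0],[0,-50,0,0,0],[0,-50,0,0,0],[0,-50,0,0,0],[0,-50,0,0,0]]]'

```text
time_s: 35.3
eef_pos: [0.4362, 0.0376, 0.1248]
eef_rot: [-0.003, 0.707, 0.707, 0.009]
wrist_force: [-0.1, 0.1, 0.0]
opening: 0.018
grasp_force: 71.7
```

```bash
python3 - <<'E'
from h import *
tilt3()
E
```

```text
tilt 20 484 pos [0.4361 0.0377 0.1247] F [1.1 0.2 0.1] open 0.017 grip 71.8
green 103 mean [0.523 0.21  0.072] lo [0.507 0.187 0.064] hi [0.533 0.218 0.08 ]
red 149 mean [0.496 0.115 0.201] lo [0.471 0.106 0.196] hi [0.518 0.123 0.205]
red 66 mean [0.47  0.213 0.071] lo [0.458 0.203 0.068] hi [0.482 0.222 0.073]
```

move_arm --series '[[[0,0,0,-10,0],[0,0,0,-25,0],[0,0,0,-45,0],[0,0,0,-65,0],[0,0,0,-85,0],[0,0,0,-105,0],[0,0,0,-125,0],[0,0,0,-140,0],[0,0,0,-150,0],[0,0,0,-150,0]]]'

```text
time_s: 36.18
eef_pos: [0.4357, 0.0345, 0.277]
eef_rot: [-0.002, 0.707, 0.707, 0.009]
wrist_force: [0.6, 0.2, -3.0]
opening: 0.013
grasp_force: 71.6
```

```bash
python3 - <<'E'
from h import *
im=tilt3(); im2,d2=camera("top")
a=cv2.resize(im[100:320,230:450],None,fx=1.8,fy=1.8); b=cv2.resize(im2[150:370,130:350],None,fx=1.8,fy=1.8)
cv2.imwrite("pics/e1.png",np.hstack([a,b]))
E
```

```text
tilt 20 593 pos [0.4351 0.0345 0.2753] F [ 0.  -0.5 -2.5] open 0.021 grip 71.5
green 165 mean [0.521 0.207 0.072] lo [0.506 0.186 0.064] hi [0.535 0.218 0.078]
red 311 mean [0.497 0.112 0.345] lo [0.452 0.058 0.322] hi [0.52  0.12  0.355]
red 75 mean [0.47  0.213 0.07 ] lo [0.455 0.204 0.068] hi [0.484 0.221 0.073]
```

View pics/e1.png

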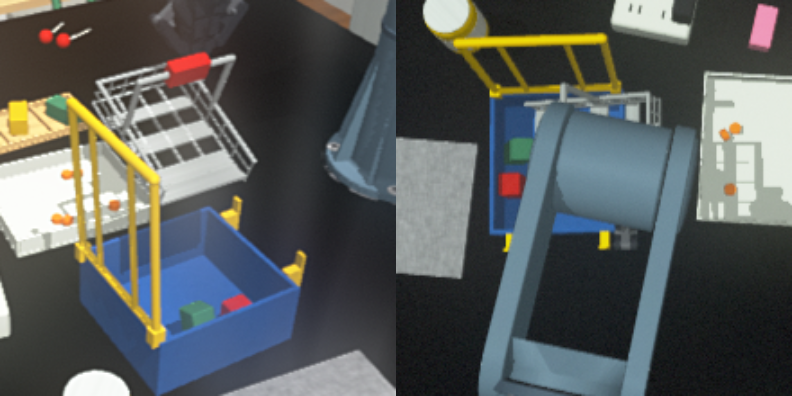

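move_arm --series '[[[0,8,-2,0,0],[0,24,-6,0,0],[0,48,-12,0,0],[0,80,-18,0,0],[0,115,-25,0,0],[0,150,-32,0,0],[0,185,-38,0,0],[0,220,-44,0,0],[0,252,-49,0,0],[0,272,-52,0,0]]]'

```text
time_s: 37.12
eef_pos: [0.3805, 0.3092, 0.2773]
eef_rot: [-0.005, 0.706, 0.708, 0.007]
wrist_force: [-0.1, -0.9, -1.6]
opening: 0.02
grasp_force: 71.6
```

move_arm --series '[[[0,10,-1,5,0],[0,13,-1,20,0],[0,13,-1,45,0],[0,13,-1,75,0],[0,13,-1,105,0],[0,13,-1,130,0],[0,13,-1,150,0],[0,13,-1,165,0],[0,13,-1,172,0],[0,13,-1,175,0]]]'

```text
time_s: 37.95
eef_pos: [0.3815, 0.3211, 0.1017]
eef_rot: [-0.004, 0.707, 0.707, 0.006]
wrist_force: [-0.2, 0.1, -2.2]
opening: 0.018
grasp_force: 71.5
```

```bash
cat >> h.py <<'E'
def tilt4():
    im,d=camera("scene"); w=cloud("scene",d); h=cv2.cvtColor(im,cv2.COLOR_BGR2HSV)
    o=ctrl.get_obs(); print("pos",np.round(o["eef_pos"],4),"F",np.round(o["wrist_force"],1),"open",round(o["opening"],3),"grip",round(o["grasp_force"],1))
    q=w[((h[...,0]<6)|(h[...,0]>172))&(h[...,1]>150)&(w[...,0]>.35)&(w[...,0]<.56)&(w[...,1]>.25)&(w[...,1]<.5)]
    if len(q)>5: print("block",len(q),q.mean(0).round(4),q.min(0).round(3),q.max(0).round(3),cv2.minAreaRect((q[:,:2]*1000).astype(np.float32)))
    m=(h[...,1]<70)&(h[...,2]>70)&(w[...,1]>.25)&(w[...,1]<.5)&(w[...,0]>.48)&(w[...,0]<.53)&(w[...,2]>.01)&(w[...,2]<.3)
    p=w[m][:,[1,2]]; print("tilt",max(range(-60,100),key=lambda a:(np.histogram(p[:,0]*np.sin(np.radians(a))+p[:,1]*np.cos(np.radians(a)),np.arange(-.6,.6,.004))[0]**2).sum()),len(p))
    return im
E
python3 - <<'E'
from h import *
tilt4()
E
```

```text
pos [0.382  0.3214 0.1024] F [ 0.5 -0.1 -1.9] open 0.021 grip 71.5
block 214 [0.4428 0.398  0.1764] [0.416 0.389 0.171] [0.467 0.407 0.181] ((441.58648681640625, 397.89324951171875), (17.107023239135742, 50.49431228637695), 88.72892761230469)
tilt 21 1045
```

move_arm --series '[[[0,0,0,12,0],[0,0,0,24,0],[0,0,0,32,0],[0,0,0,38,0],[0,0,0,43,0],[0,0,0,48,0],[0,0,0,53,0],[0,0,0,58,0],[0,0,0,62,0],[0,0,0,65,0]]]'

```text
time_s: 38.83
eef_pos: [0.3834, 0.3231, 0.0385]
eef_rot: [-0.004, 0.707, 0.707, 0.008]
wrist_force: [0.7, -0.5, 0.8]
opening: 0.022
grasp_force: 74.5
```

```bash
python3 - <<'E'
from h import *
tilt4()
E
```

```text
pos [0.3831 0.323  0.0381] F [1.7 0.3 0.3] open 0.019 grip 74.5
block 214 [0.4412 0.382  0.1343] [0.391 0.336 0.084] [0.467 0.39  0.139] ((424.2230529785156, 371.0788879394531), (89.84048461914062, 33.50181198120117), 26.270702362060547)
tilt 2 969
```

move_arm --series '[[[0,0,0,3,0],[0,0,0,4,0],[0.25,0,0,4,0],[0.25,0,0,4,0],[0.25,0,0,4,0],[0.25,0,0,4,0],[0.25,0,0,-10,0],[0.25,0,0,-40,0],[0.25,0,0,-80,0],[0.25,0,0,-120,0]]]'

```text
time_s: 39.72
eef_pos: [0.3815, 0.3207, 0.1595]
eef_rot: [-0.004, 0.707, 0.707, 0.007]
wrist_force: [0.9, 0.8, -0.9]
opening: 0.248
grasp_force: 0.0
```

move_arm --series '[[[0.5,0,0,-40,0],[0.5,0,0,-80,0],[0.5,0,0,-120,0],[0.5,-30,0,-140,0],[0.5,-70,0,-140,0],[0.5,-110,0,-140,0],[0.5,-150,0,-140,0],[0.5,-190,0,-140,0],[0.5,-230,0,-140,0],[0.5,-265,0,-140,0]]]'

```text
time_s: 40.55
eef_pos: [0.3812, 0.052, 0.2947]
eef_rot: [-0.003, 0.707, 0.707, 0.008]
wrist_force: [1.4, 0.5, 0.8]
opening: 0.503
grasp_force: 0.0
```

```bash
cat >> h.py <<'E'
def strays():
    for n in("top","scene"):
        im,d=camera(n); w=cloud(n,d); h=cv2.cvtColor(im,cv2.COLOR_BGR2HSV); H,S=h[...,0],h[...,1]
        cr=(w[...,1]<-.27)&(w[...,1]>-.5)&(w[...,0]<.68)&(w[...,0]>.33)&(w[...,2]<.06)
        for nm,mk in(("red",((H<6)|(H>172))&(S>150)),("yel",(H>20)&(H<32)&(S>180)),("grn",(H>60)&(H<95)&(S>80))):
            p=w[mk&cr&(w[...,2]>.028)]
            if len(p)>10: r=cv2.minAreaRect((p[:,:2]*1000).astype(np.float32)); print(n,nm,len(p),p.mean(0).round(4),np.round(r[0],1),np.round(r[1],1),round(r[2],1))
E
python3 - <<'E'
from h import *
tilt4(); strays(); go((.572,-.367,.1),0)
E
```

```text
pos [0.3817 0.0467 0.2945] F [ 2.7 -2.2  0.6] open 0.5 grip 0.0
block 254 [0.4412 0.3808 0.1305] [0.417 0.369 0.113] [0.466 0.388 0.136] ((441.2781066894531, 378.5389709472656), (49.24192810058594, 18.895566940307617), 2.219802141189575)
tilt 0 843
top red 265 [ 0.5723 -0.3668  0.0362] [ 572.2 -367.3] [29.9 63.2] 23.1
top yel 302 [ 0.4945 -0.3795  0.0359] [ 494.8 -379.7] [64.8 32.4] 65.1
top grn 272 [ 0.4156 -0.3642  0.0363] [ 415.8 -364.6] [28.8 62.5] 19.1
scene red 152 [ 0.5722 -0.3625  0.035 ] [ 570.7 -364.5] [33.9 65.1] 22.5
scene yel 125 [ 0.4957 -0.3749  0.0355] [ 494.1 -378.8] [75.7 28. ] 66.1
scene grn 56 [ 0.4212 -0.3738  0.0359] [ 424.2 -373.7] [49.7 28.3] 73.5
shift [-420.7  191.3  189.1] turn -0.006 cur yaw -0.3 pos [0.3818 0.0517 0.2947] q [-0.19 -0.34  1.96  0.02  1.51 -0.19]
```

move_arm --series '[[[0.6,-40,10,0,0],[0.6,-380,172,160,-0.4],[0.6,-380,172,160,-0.4],[0.6,-380,172,160,-0.4],[0.6,-380,172,160,-0.4],[0.6,-380,172,160,-0.4],[0.6,-380,172,160,-0.4],[0.6,-380,172,160,-0.4],[0.6,-380,172,160,-0.4],[0.6,-380,172,160,-0.4]]]'

```text
time_s: 41.53
eef_pos: [0.541, -0.2912, 0.1436]
eef_rot: [-0.002, 0.552, 0.834, 0.009]
wrist_force: [-0.1, 0.5, 0.7]
opening: 0.602
grasp_force: 0.0
```

```bash
python3 - <<'E'
from h import *
go((.572,-.367,.1),23.1)
E
```

```text
shift [-82.5  -1.7  42.4] turn -0.001 cur yaw 23.0 pos [ 0.541  -0.2912  0.1436] q [-0.7   0.36  1.58  0.02  1.22 -1.1 ]
```

move_arm --series '[[[0.6,-30,0,20,0],[0.6,-60,-1,40,0],[0.6,-82,-2,60,0],[0.6,-82,-2,90,0],[0.6,-82,-2,112,0],[0.6,-82,-2,122,0],[0.6,-82,-2,125,0],[0.6,-82,-2,125,0],[0,-82,-2,125,0],[0,-82,-2,125,0]]]'

```text
time_s: 42.37
eef_pos: [0.572, -0.3661, 0.0216]
eef_rot: [0.0, 0.552, 0.834, 0.009]
wrist_force: [0.8, 0.2, 1.4]
opening: 0.358
grasp_force: 61.1
```

move_arm --series '[[[0,0,0,0,0],[0,0,0,0,0],[0,0,0,0,0],[0,0,0,-5,0],[0,0,0,-20,0],[0,0,0,-45,0],[0,0,0,-80,0],[0,0,0,-120,0],[0,0,0,-150,0],[0,0,0,-150,0]]]'

```text
time_s: 43.2
eef_pos: [0.5726, -0.3714, 0.1795]
eef_rot: [0.005, 0.553, 0.833, 0.007]
wrist_force: [1.2, -1.1, 1.0]
opening: 0.357
grasp_force: 61.1
```

```bash
python3 - <<'E'
from h import *
go((.545,.11,.17),1)
E
```

```text
shift [454.2 161.8  12.2] turn 0.383 cur yaw 22.9 pos [ 0.5726 -0.3714  0.1795] q [-0.76  0.45  1.37  0.02  1.31 -1.16]
```

move_arm --series '[[[0,15,5,0,0.05],[0,50,18,0,0.1],[0,454,162,12,0.383],[0,454,162,12,0.383],[0,454,162,12,0.383],[0,454,162,12,0.383],[0,454,162,12,0.383],[0,454,162,12,0.383],[0,454,162,12,0.383],[0,454,162,12,0.383]]]'

```text
time_s: 44.03
eef_pos: [0.5468, 0.0195, 0.167]
eef_rot: [-0.003, 0.701, 0.713, 0.009]
wrist_force: [0.9, 1.1, -0.7]
opening: 0.354
grasp_force: 61.1
```

```bash
python3 - <<'E'
from h import *
go((.545,.11,.06),1)
E
```

```text
shift [ 88.8  -1.2 108.4] turn -0.001 cur yaw 0.9 pos [0.5468 0.0195 0.167 ] q [-0.19  0.18  1.74  0.02  1.21 -0.21]
```

move_arm --series '[[[0,35,-1,0,0],[0,70,-1,0,0],[0,89,-1,20,0],[0,89,-1,55,0],[0,89,-1,90,0],[0,89,-1,107,0],[0,89,-1,107,0],[0.6,89,-1,107,0],[0.6,89,-1,107,0],[0.6,89,-1,107,0]]]'

```text
time_s: 44.87
eef_pos: [0.5458, 0.1084, 0.0619]
eef_rot: [-0.003, 0.701, 0.713, 0.009]
wrist_force: [-5.8, -0.7, -0.2]
opening: 0.602
grasp_force: 1.0
```

move_arm --series '[[[0.6,0,0,-35,0],[0.6,0,0,-75,0],[0.6,0,0,-100,0],[0.6,-40,0,-100,0.1],[0.6,-300,0,-100,0.45],[0.6,-300,0,-100,0.45],[0.6,-300,0,-100,0.45],[0.6,-300,0,-100,0.45],[0.6,-300,0,-100,0.45],[0.6,-300,0,-100,0.45]]]'

```text
time_s: 45.7
eef_pos: [0.551, -0.1863, 0.1585]
eef_rot: [-0.003, 0.843, 0.538, 0.009]
wrist_force: [0.5, -0.2, 0.2]
opening: 0.6
grasp_force: 0.0
```

```bash
python3 - <<'E'
from h import *
strays(); go((.495,-.38,.1),-25)
E
```

```text
top yel 289 [ 0.4941 -0.38    0.0364] [ 494.8 -379.9] [62.7 32.7] 66.1
top grn 263 [ 0.4162 -0.3644  0.0363] [ 416.2 -364.1] [27.9 63.5] 19.1
scene yel 84 [ 0.4942 -0.3751  0.0364] [ 493.9 -375.9] [58.8 28.2] 70.0
scene grn 42 [ 0.4109 -0.3605  0.0363] [ 411.1 -361.3] [26.4 47.8] 12.8
shift [-196.2   29.4   55.7] turn -0.003 cur yaw -25.2 pos [ 0.5512 -0.1906  0.1585] q [-0.55  0.27  1.66  0.02  1.21 -0.11]
```

move_arm --series '[[[0.6,-40,6,5,0],[0.6,-80,12,20,0],[0.6,-120,18,35,0],[0.6,-160,24,50,0],[0.6,-196,29,65,0],[0.6,-196,29,95,0],[0.6,-196,29,125,0],[0.6,-196,29,138,0],[0.6,-196,29,140,0],[0.6,-196,29,140,0]]]'

```text
time_s: 46.63
eef_pos: [0.4953, -0.3705, 0.0126]
eef_rot: [-0.005, 0.842, 0.539, 0.007]
wrist_force: [-1.1, 0.4, 0.7]
opening: 0.603
grasp_force: 0.0
```

move_arm --series '[[[0,0,0,0,0],[0,0,0,0,0],[0,0,0,0,0],[0,0,0,0,0],[0,0,0,-5,0],[0,0,0,-20,0],[0,0,0,-50,0],[0,0,0,-90,0],[0,0,0,-130,0],[0,0,0,-150,0]]]'

```text
time_s: 47.47
eef_pos: [0.4955, -0.375, 0.1684]
eef_rot: [-0.001, 0.842, 0.539, 0.008]
wrist_force: [1.1, -0.8, 0.3]
opening: 0.359
grasp_force: 59.8
```

```bash
python3 - <<'E'
from h import *
go((.49,.11,.17),1)
E
```

```text
shift [ 438.  -208.3    3.6] turn -0.45 cur yaw -24.8 pos [ 0.4955 -0.375   0.1684] q [-0.85  0.34  1.54  0.02  1.26 -0.42]
```

move_arm --series '[[[0,15,-7,0,-0.05],[0,50,-24,0,-0.1],[0,438,-208,0,-0.45],[0,438,-208,0,-0.45],[0,438,-208,0,-0.45],[0,438,-208,0,-0.45],[0,438,-208,0,-0.45],[0,438,-208,0,-0.45],[0,438,-208,0,-0.45],[0,438,-208,0,-0.45]]]'

```text
time_s: 48.3
eef_pos: [0.4893, 0.0174, 0.1695]
eef_rot: [-0.003, 0.701, 0.713, 0.009]
wrist_force: [0.5, -0.8, -0.3]
opening: 0.364
grasp_force: 59.7
```

```bash
python3 - <<'E'
from h import *
go((.488,.11,.065),1)
im,d=camera("top"); w=cloud("top",d); h=cv2.cvtColor(im,cv2.COLOR_BGR2HSV); H,S=h[...,0],h[...,1]
b=(w[...,0]>.4)&(w[...,0]<.6)&(w[...,1]>.05)&(w[...,1]<.245)&(w[...,2]<.1)
for nm,mk in(("red",((H<6)|(H>172))&(S>150)),("grn",(H>60)&(H<95)&(S>80))):
    k,l,s,c=cv2.connectedComponentsWithStats((mk&b).astype(np.uint8))
    for i in range(1,k):
        if s[i,4]>15: p=w[l==i]; print(nm,s[i,4],p.mean(0).round(3),p.min(0).round(3),p.max(0).round(3))
E
```

```text
shift [ 90.9  -0.7 106. ] turn -0.001 cur yaw 1.0 pos [0.4893 0.0174 0.1695] q [-0.22  0.05  1.88  0.02  1.2  -0.24]
red 157 [0.471 0.216 0.071] [0.455 0.202 0.056] [0.487 0.232 0.077]
grn 198 [0.519 0.204 0.067] [0.504 0.184 0.028] [0.536 0.233 0.083]
```

move_arm --series '[[[0,35,-1,0,0],[0,70,-1,0,0],[0,91,-1,20,0],[0,91,-1,55,0],[0,91,-1,90,0],[0,91,-1,106,0],[0,91,-1,106,0],[0.5,91,-1,106,0],[0.5,91,-1,106,0],[0.5,91,-1,106,0]]]'

```text
time_s: 49.18
eef_pos: [0.4897, 0.1079, 0.0661]
eef_rot: [-0.002, 0.701, 0.713, 0.01]
wrist_force: [0.6, 0.6, 0.1]
opening: 0.498
grasp_force: 0.0
```

move_arm --series '[[[0.6,0,0,-35,0],[0.6,0,0,-75,0],[0.6,0,0,-100,0],[0.6,-40,-5,-100,-0.05],[0.6,-300,-60,-100,-0.32],[0.6,-300,-60,-100,-0.32],[0.6,-300,-60,-100,-0.32],[0.6,-300,-60,-100,-0.32],[0.6,-300,-60,-100,-0.32],[0.6,-300,-60,-100,-0.32]]]'

```text
time_s: 50.02
eef_pos: [0.4378, -0.1694, 0.1612]
eef_rot: [-0.0, 0.578, 0.816, 0.009]
wrist_force: [1.9, -1.2, -0.2]
opening: 0.602
grasp_force: 0.0
```

```bash
python3 - <<'E'
from h import *
strays(); go((.416,-.3645,.1),19)
E
```

```text
top grn 232 [ 0.416  -0.3676  0.0366] [ 416.2 -364.2] [27.8 61.3] 18.6
shift [-174.4  -83.3   58.8] turn -0.002 cur yaw 18.9 pos [ 0.4377 -0.1733  0.1614] q [-0.64  0.02  1.93  0.02  1.19 -0.98]
```

move_arm --series '[[[0.6,-36,-17,5,0],[0.6,-72,-34,20,0],[0.6,-108,-51,35,0],[0.6,-144,-68,50,0],[0.6,-174,-83,65,0],[0.6,-174,-83,95,0],[0.6,-174,-83,125,0],[0.6,-174,-83,140,0],[0.6,-174,-83,142,0],[0.6,-174,-83,142,0]]]'

```text
time_s: 50.95
eef_pos: [0.4181, -0.3558, 0.014]
eef_rot: [-0.002, 0.578, 0.816, 0.009]
wrist_force: [-0.4, -0.2, -0.2]
opening: 0.6
grasp_force: 0.0
```

move_arm --series '[[[0,0,0,0,0],[0,0,0,0,0],[0,0,0,0,0],[0,0,0,0,0],[0,0,0,-5,0],[0,0,0,-20,0],[0,0,0,-50,0],[0,0,0,-90,0],[0,0,0,-130,0],[0,0,0,-155,0]]]'

```text
time_s: 51.78
eef_pos: [0.4179, -0.3599, 0.1739]
eef_rot: [0.001, 0.578, 0.816, 0.008]
wrist_force: [0.6, -1.1, 0.3]
opening: 0.362
grasp_force: 59.5
```

```bash
python3 - <<'E'
from h import *
go((.44,.11,.17),1)
E
```

```text
shift [436.  176.3   9.8] turn 0.32 cur yaw 19.3 pos [ 0.4179 -0.3599  0.1739] q [-0.94  0.19  1.72  0.02  1.24 -1.28]
```

move_arm --series '[[[0,15,7,0,0.05],[0,50,22,0,0.1],[0,438,183,0,0.32],[0,438,183,0,0.32],[0,438,183,0,0.32],[0,438,183,0,0.32],[0,438,183,0,0.32],[0,438,183,0,0.32],[0,438,183,0,0.32],[0,438,183,0,0.32]]]'

```text
time_s: 52.62
eef_pos: [0.4396, 0.0303, 0.1765]
eef_rot: [-0.003, 0.701, 0.713, 0.009]
wrist_force: [1.1, 0.2, -1.4]
opening: 0.357
grasp_force: 59.5
```

```bash
python3 - <<'E'
from h import *
go((.447,.11,.067),1)
E
```

```text
shift [ 77.8   7.8 110.8] turn -0.001 cur yaw 1.0 pos [0.4396 0.0303 0.1765] q [-0.22 -0.08  1.99  0.02  1.22 -0.24]
```

move_arm --series '[[[0,35,7,0,0],[0,70,7,0,0],[0,78,7,20,0],[0,78,7,55,0],[0,78,7,90,0],[0,78,7,109,0],[0,78,7,109,0],[0.45,78,7,109,0],[0.45,78,7,109,0],[0.45,78,7,109,0]]]'

```text
time_s: 53.45
eef_pos: [0.4481, 0.108, 0.0699]
eef_rot: [-0.002, 0.701, 0.713, 0.01]
wrist_force: [-0.0, -0.0, 0.5]
opening: 0.452
grasp_force: 0.0
```

move_arm --series '[[[0.45,0,0,-30,0],[0.45,0,0,-70,0],[0.45,0,0,-110,0],[0.45,-40,-20,-130,0],[0.45,-240,-80,-140,0],[0.45,-240,-80,-140,0],[0.45,-240,-80,-140,0],[0.45,-240,-80,-140,0],[0.45,-240,-80,-140,0],[0.45,-240,-80,-140,0]]]'

```text
time_s: 54.28
eef_pos: [0.3688, -0.1415, 0.2058]
eef_rot: [-0.0, 0.703, 0.711, 0.008]
wrist_force: [0.4, -0.2, 0.3]
opening: 0.449
grasp_force: 0.0
```

```bash
python3 - <<'E'
from h import *
im2,d2=camera("top"); im,d=camera("scene")
b=cv2.resize(im2[150:330,100:450],None,fx=2.2,fy=2.2); a=cv2.resize(im[130:290,180:420],None,fx=1.2,fy=1.2); b=b[:, :770]
cv2.imwrite("pics/f1.png",b); 
for n,I,D in(("top",im2,d2),("scene",im,d)):
    w=cloud(n,D); h=cv2.cvtColor(I,cv2.COLOR_BGR2HSV); H,S=h[...,0],h[...,1]
    bx=(w[...,0]>.4)&(w[...,0]<.6)&(w[...,1]>.05)&(w[...,1]<.245)&(w[...,2]<.1)
    for nm,mk in(("red",((H<6)|(H>172))&(S>150)),("grn",(H>60)&(H<95)&(S>80)),("yel",(H>20)&(H<34)&(S>150)&(w[...,0]>.41)&(w[...,0]<.58))):
        k,l,s,c=cv2.connectedComponentsWithStats((mk&bx).astype(np.uint8))
        for i in range(1,k):
            if s[i,4]>15: p=w[l==i]; print(n,nm,s[i,4],p.mean(0).round(3),p.min(0).round(3),p.max(0).round(3))
    y=(H>20)&(H<34)&(S>150)&(w[...,1]>.05)&(w[...,1]<.245)&(w[...,0]>.58)&(w[...,0]<.68)&(w[...,2]>.295)
    print(n,"bar",w[y].mean(0).round(4),w[y].min(0).round(3),w[y].max(0).round(3))
    rk=(w[...,1]<-.3)&(w[...,1]>-.45)&(w[...,2]>.025)&(w[...,2]<.06)&(w[...,0]>.37)&(w[...,0]<.62); print("rack left",rk.sum())
counters(.38,.66,-.28,-.03)
go((.612,.15,.35),0)
E
```

```text
top red 279 [0.546 0.103 0.038] [0.53  0.073 0.031] [0.564 0.134 0.045]
top red 163 [0.471 0.215 0.069] [0.456 0.201 0.029] [0.487 0.232 0.077]
top grn 200 [0.52  0.204 0.067] [0.504 0.184 0.005] [0.548 0.234 0.08 ]
top grn 302 [0.449 0.099 0.038] [0.431 0.067 0.007] [0.468 0.13  0.045]
top yel 279 [0.488 0.097 0.039] [0.472 0.067 0.028] [0.505 0.128 0.046]
top bar [0.6471 0.1483 0.3088] [0.64  0.061 0.295] [0.656 0.239 0.315]
rack left 0
scene red 63 [0.544 0.107 0.039] [0.53  0.075 0.031] [0.556 0.137 0.041]
scene red 17 [0.554 0.083 0.039] [0.548 0.074 0.037] [0.558 0.096 0.042]
scene red 74 [0.469 0.213 0.071] [0.455 0.202 0.068] [0.484 0.222 0.074]
scene grn 25 [0.526 0.215 0.072] [0.516 0.21  0.062] [0.534 0.218 0.079]
scene yel 416 [0.491 0.105 0.032] [0.47  0.064 0.011] [0.505 0.133 0.042]
scene bar [0.6487 0.1594 0.3079] [0.642 0.063 0.296] [0.654 0.242 0.313]
rack left 0
scene px [261. 222.] 5 [ 0.557 -0.103  0.011]
top px [313. 225.] 5 [ 0.543 -0.093  0.023]
shift [ 283.5  248.  -139.4] turn 0.016 cur yaw 0.9 pos [ 0.3698 -0.1352  0.204 ] q [-0.67 -0.23  2.06  0.02  1.31 -0.69]
```

View pics/f1.png

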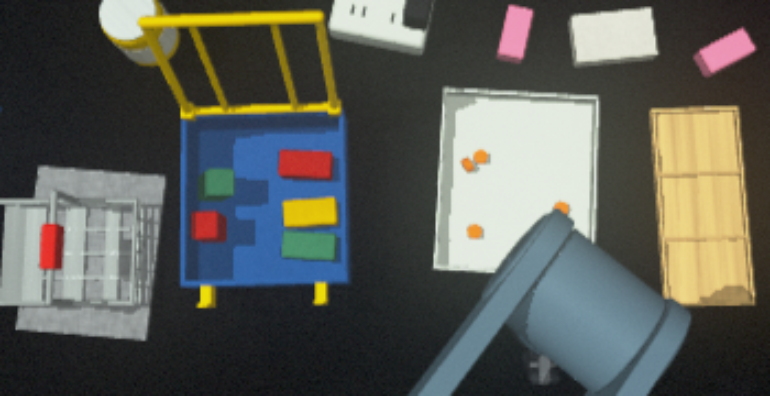

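move_arm --series '[[[0.5,0,0,-40,0],[0.5,0,0,-80,0],[0.5,10,10,-120,0],[0.5,30,30,-150,0],[0.5,55,55,-180,0.016],[0.5,85,85,-196,0.016],[0.5,112,112,-196,0.016],[0.5,140,140,-196,0.016],[0.5,168,168,-196,0.016],[0.5,195,195,-196,0.016]]]'

```text
time_s: 55.32
eef_pos: [0.5605, 0.0646, 0.404]
eef_rot: [-0.004, 0.705, 0.709, 0.009]
wrist_force: [-0.0, -0.4, -0.9]
opening: 0.501
grasp_force: 0.0
```

move_arm --series '[[[0.5,25,25,0,0],[0.5,50,50,0,0],[0.5,70,70,0,0],[0.5,85,80,0,0],[0.5,90,85,0,0],[0.5,90,85,0,0],[0.5,90,85,0,0],[0.5,90,85,0,0],[0.5,90,85,0,0],[0.5,90,85,0,0]]]'

```text
time_s: 56.15
eef_pos: [0.6442, 0.1487, 0.4064]
eef_rot: [-0.003, 0.707, 0.707, 0.008]
wrist_force: [0.2, -0.5, 0.2]
opening: 0.5
grasp_force: 0.0
```

```bash
python3 - <<'E'
from h import *
counters(.38,.66,-.28,-.03)
go((.648,.149,.299),0)
E
```

```text
scene px [261. 220.] 6 [ 0.556 -0.107  0.015]
scene px [267. 223.] 10 [ 0.548 -0.088  0.016]
top px [312. 226.] 4 [ 0.542 -0.093  0.022]
shift [ -1.6   2.8 107.2] turn -0.0 cur yaw -0.0 pos [0.6444 0.1488 0.4062] q [0.04 0.29 1.13 0.02 1.71 0.04]
```

move_arm --series '[[[0.5,-1,3,35,0],[0.5,-1,3,70,0],[0.5,-1,3,95,0],[0.5,-1,3,107,0],[0.5,-1,3,107,0],[0,-1,3,107,0],[0,-1,3,107,0],[0,-1,3,107,0],[0,-1,3,107,0],[0,-1,3,107,0]]]'

```text
time_s: 57.08
eef_pos: [0.6496, 0.1503, 0.3019]
eef_rot: [-0.002, 0.707, 0.707, 0.01]
wrist_force: [0.2, -0.5, 7.8]
opening: 0.104
grasp_force: 59.0
```

move_arm --series '[[[0,0,0,0,0],[0,0,0,0,0],[0,0,-9,-1,0],[0,0,-19,-3,0],[0,0,-30,-4,0],[0,0,-40,-5,0],[0,0,-52,-5,0],[0,0,-65,-4,0],[0,0,-65,-4,0],[0,0,-65,-4,0]]]'

```text
time_s: 57.92
eef_pos: [0.5855, 0.1493, 0.3078]
eef_rot: [0.001, 0.707, 0.707, 0.011]
wrist_force: [0.0, -4.7, 13.4]
opening: 0.101
grasp_force: 59.6
```

```bash
cat >> h.py <<'E'
def bar():
    for n in("scene","top"):
        im,d=camera(n); w=cloud(n,d); h=cv2.cvtColor(im,cv2.COLOR_BGR2HSV)
        y=(h[...,0]>20)&(h[...,0]<34)&(h[...,1]>150)&(w[...,1]>.05)&(w[...,1]<.245)&(w[...,0]>.36)&(w[...,0]<.7)&(w[...,2]>.085)
        p=w[y]; r=np.hypot(p[:,0]-.6,p[:,2]-.097); q=p[(r>.205)&(r<.222)]; 
        if len(q): print(n,"phi",np.median(np.arctan2(q[:,2]-.097,.6-q[:,0])).round(3),len(q),q.mean(0).round(3))
    o=ctrl.get_obs(); print(np.round(o["eef_pos"],4),"F",np.round(o["wrist_force"],1),"open",round(o["opening"],3),"grip",round(o["grasp_force"],1))
E
python3 - <<'E'
from h import *
bar()
E
```

```text
scene phi 1.503 452 [0.544 0.16  0.267]
top phi 1.497 299 [0.564 0.131 0.29 ]
[0.5858 0.1492 0.3078] F [ 0.5 -3.5 13.3] open 0.104 grip 59.7
```

move_arm --series '[[[0,0,-12,1,0],[0,0,-30,4,0],[0,0,-50,10,0],[0,0,-73,19,0],[0,0,-95,31,0],[0,0,-116,46,0],[0,0,-134,63,0],[0,0,-151,83,0],[0,0,-165,104,0],[0,0,-165,104,0]]]'

```text
time_s: 58.85
eef_pos: [0.4147, 0.1519, 0.1943]
eef_rot: [-0.006, 0.707, 0.708, 0.006]
wrist_force: [-0.9, -0.1, -0.5]
opening: 0.002
grasp_force: 0.0
```

```bash
python3 - <<'E'
from h import *
bar()
E
```

```text
scene phi 0.458 422 [0.405 0.154 0.17 ]
top phi 0.468 163 [0.404 0.096 0.166]
[0.4194 0.1519 0.198 ] F [ 0.5 -0.6  1. ] open 0.001 grip 0.0
```

move_arm --series '[[[0,-2,0,-15,0],[0,-2,-10,-22,0],[0,-2,-17,-15,0],[0,-2,-18,0,0],[0,-2,-20,15,0],[0,-2,-23,30,0],[0,-2,-26,46,0],[0,-2,-28,62,0],[0,-2,-30,76,0],[0,-2,-31,86,0]]]'

```text
time_s: 59.78
eef_pos: [0.389, 0.1512, 0.1102]
eef_rot: [-0.003, 0.707, 0.707, 0.008]
wrist_force: [0.2, 0.2, 0.3]
opening: -0.0
grasp_force: 0.2
```

move_arm --series '[[[0,0,0,5,0],[0,0,0,9,0],[0,0,0,12,0],[0,0,0,14,0],[0,0,0,14,0],[0,0,0,14,0],[0,0,0,14,0],[0,0,0,14,0],[0,0,0,14,0],[0,0,0,14,0]]]'

```text
time_s: 60.62
eef_pos: [0.3894, 0.1515, 0.1016]
eef_rot: [-0.003, 0.706, 0.708, 0.008]
wrist_force: [-22.9, -4.8, 50.6]
opening: -0.001
grasp_force: 25.7
```

```bash
python3 - <<'E'
from h import *
bar()
E
```

```text
scene phi 0.019 339 [0.389 0.154 0.1  ]
top phi 0.025 115 [0.389 0.086 0.102]
[0.3894 0.1515 0.1016] F [-23.1  -5.6  50.2] open 0.0 grip 25.7
```

move_arm --series '[[[0,0,0,-10,0],[0,0,0,-30,0],[0,0,0,-70,0],[0,0,0,-110,0],[0,0,0,-150,0],[0,0,-20,-180,0],[0,0,-40,-190,0],[0,0,-50,-190,0],[0,0,-50,-190,0],[0,0,-50,-190,0]]]'

```text
time_s: 61.55
eef_pos: [0.3379, 0.1483, 0.2874]
eef_rot: [-0.003, 0.707, 0.707, 0.009]
wrist_force: [-0.5, 0.1, -0.3]
opening: -0.002
grasp_force: 0.0
```

```bash
python3 - <<'E'
from h import *
bar(); tilt4(); counters(.38,.66,-.28,-.03)
im,d=camera("scene"); w=cloud("scene",d); h=cv2.cvtColor(im,cv2.COLOR_BGR2HSV)
for n,s in(("scene",None),("top",None)):
    im,d=camera(n); w=cloud(n,d); h=cv2.cvtColor(im,cv2.COLOR_BGR2HSV)
    o=((h[...,0]>3)&(h[...,0]<20)&(h[...,1]>120)&(w[...,0]>.4)&(w[...,0]<.64)&(w[...,1]>-.26)&(w[...,1]<-.04)).astype(np.uint8)
    k,l,s,c=cv2.connectedComponentsWithStats(o); print(n,[(c[i].round().tolist(),int(s[i,4])) for i in range(1,k) if s[i,4]>5])
    for t in("canister","carton"):
        r=outline_of(t,n)[:1]; print(t,[np.round(x["bbox"]).tolist() for x in r])
E
```

```text
scene phi 0.022 378 [0.389 0.152 0.101]
top phi 0.027 190 [0.389 0.107 0.102]
[0.3379 0.1482 0.2865] F [ 0.5  0.3 -0. ] open 0.001 grip 0.0
pos [0.3378 0.1482 0.2863] F [-0.3 -0.4  0.3] open 0.0 grip 0.0
block 252 [0.4409 0.3807 0.1304] [0.417 0.368 0.111] [0.466 0.388 0.136] ((441.52752685546875, 378.37872314453125), (49.73855972290039, 19.565040588378906), 1.2773066759109497)
tilt 0 862
scene px [293. 215.] 4 [ 0.467 -0.094  0.011]
top px [318. 223.] 4 [ 0.552 -0.11   0.013]
top px [313. 225.] 7 [ 0.543 -0.094  0.02 ]
scene [([270.0, 196.0], 52), ([293.0, 214.0], 26), ([264.0, 221.0], 52)]
canister [[284.0, 340.0, 41.0, 72.0]]
carton [[187.0, 204.0, 35.0, 27.0]]
top [([318.0, 221.0], 31), ([312.0, 224.0], 21), ([354.0, 248.0], 64), ([315.0, 255.0], 31)]
canister [[164.0, 162.0, 37.0, 36.0]]
carton [[376.0, 167.0, 41.0, 25.0]]
```

```bash
python3 -c "
from bench import order
print(order.hand_in())"
```

```text
the job is handed in; nothing more can be done
None
```

The job is handed in, but the verdict was not shown. By my last camera readings, all five counters are in the tray and all five bricks are in the toy box. The empty basket stands level about 12 mm from the mat's centre, the grille reads about 0.02 rad, and the canister and carton are where they were.

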